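# Build up a shaft: spacer, washer, spring-held retainer

### The job

Build up the shaft on the assembly stand: slide the spacer tube over it onto the sprung sleeve, lay the washer on the spacer, then push the thick retainer collar down the shaft, squeezing the stack against the spring, until the shaft's three catches spring out over the collar and hold it down. Feel your way down to the stop: never press on the stand or the stack with more than 25 N, and leave the steel cup, the bottle and the angle bracket where they are.

Things in the scene. Friction and masses are not known exactly. Their poses are not given: they have to be found in the camera images.
- stand: fixed stand: base plate 110 x 84 x 12 mm, grey housing block 56 x 56 mm up to 44 mm. Origin: centre of the underside, on the axis of the upright shaft; z up. A sprung steel sleeve, 40 mm across, stands out of the housing round the shaft: its top (seat of the stack) is 70 mm above the origin when unloaded. It yields downward at 7 N, rising to 9.5 N at its 24 mm of travel
- housing_top (a point): centre of the housing's top, 44 mm above the stand's origin, on the shaft axis. The shaft (16.6 mm thick) is clamped higher or lower from job to job, its height is not reported: a flange on it, hidden in the sleeve 3 to 23 mm below its unloaded top, is the stiff stop for the spacer (20 N/mm). The shaft's tapered tip (from 52 mm) ends 62 mm above the flange, 109 to 129 mm above the origin
- spacer: loose plain steel tube, outside 36 mm, bore 21.2 mm, 20 mm high, 50 g, standing on its end. Origin: centre of the underside, z along the bore; both ends alike
- washer: loose flat steel washer, outside 40 mm, bore 21.2 mm, 8 mm thick, 40 g. Origin: centre of the underside, z along the bore; both faces alike
- retainer: loose dark steel collar, knurled rim, outside 48 mm, bore 18 mm, 14 mm high, about 90 g. Origin: centre of the underside, z along the bore; both faces alike. Three sprung catches on the shaft (20.7 mm circle, flat undersides 42.8 mm above the flange, sloping in up to 54 mm) let spacer and washer by but press on its bore (1 to 5 N); they spring out over it 0.8 mm above the stop
- steel_cup_1: bystander: turned steel cup, 60 mm across, 52 mm high; origin at the centre of the underside
- flux_bottle: bystander: small white bottle with a black cap, 32 mm across, 75 mm high; origin at the centre of the underside
- bracket_1: bystander: dark angle bracket, 30 x 44 x 30 mm; origin at the centre of the underside

How it is judged (in metres and radians):
On the way, in this order (a step that is already met when the one before it is completed fails the run):
1. the spacer stands on the sleeve, round the shaft (horizontal distance between spacer and stand below 0.004 m and z of spacer in the frame of stand between 0.0685 and 0.0715 m and angle between spacer's own z axis and vertical below 0.08 rad and contact force between the fingers and spacer below 0.1 N), for 0.2 s.
2. the washer lies on the spacer, round the shaft (horizontal distance between each of spacer, washer and stand below 0.004 m and z of spacer in the frame of stand below 0.0715 m and angle between spacer's own z axis and vertical below 0.08 rad and z of washer in the frame of spacer between 0.0185 and 0.0215 m and contact force between the fingers and washer below 0.1 N), for 0.2 s.
3. the catches hold the retainer down on the washer against the spring, let go (horizontal distance between each of spacer, washer and stand below 0.004 m and z of spacer in the frame of stand below 0.0715 m and angle between each of spacer, retainer's own z axis and vertical below 0.08 rad and z of washer in the frame of spacer between 0.0185 and 0.0215 m and horizontal distance between retainer and stand below 0.003 m and z of retainer in the frame of washer between 0.0065 and 0.0095 m and z of spacer in the frame of stand below 0.0685 m and contact force between retainer and washer above 4.5 N and linear speed of retainer below 0.02 m/s and contact force between the fingers and retainer below 0.1 N), for 0.2 s.
At the end, for the whole second after the job is handed in: Round the shaft: spacer (within 4 mm of the axis), washer on it (4 mm), retainer on the washer (3 mm), none tilted, each within 1.5 mm of contact; the sleeve pressed down over 1.5 mm and the retainer held by the catches under more than 4.5 N of spring load; at rest and released (all of step 3); the robot touches nothing.
It fails at once if the stack of parts is pressed with more than 25 N (contact force between retainer and washer above 25 N or contact force between washer and spacer above 25 N or contact force between spacer and stand above 25 N).
It fails at once if the stand, its shaft or catches are jammed or struck: contact forces of more than 40 N in all (contact force between anything else and stand above 40 N).
It fails at once if a bystander (cup, bottle or bracket) is shifted by more than 20 mm (distance of any of steel_cup_1, flux_bottle, bracket_1 from where it was at the start of the episode above 0.02 m).
It also fails if it takes over 72 s, if anything falls off the work surface, if the arm or the gripper's body presses on something with over 40 N, if the wrist force passes 120 N, or if a joint passes its speed limit or range.

### The arm

A 6-joint arm with a two-finger parallel gripper is mounted at the origin on a cart in front of the work surface, level with it; the furniture and walls round the work are solid. World frame = base frame: x ahead of the robot, y to its left, z up, the work surface at z = 0. Lengths are in mm, angles in rad, forces in N, time in s.
With the tool pointing down it reaches from about 350 to 775 mm from the base axis. Payload 7.3 kg.
Tool frame: the origin (TCP) lies at the very end of the fingers, on their centre line; the grasp point (between the pads) lies 19 mm behind it; x points along the fingers, y is the direction in which the jaws open and shut, and the axes are right-handed (so a half turn about x gives the same grasp; the last joint's range is limited). The gripper opens to 92 mm and grips with 3 to 60 N. Pads are 19 mm wide; open, the fingers measure 130 mm over their backs; the gripper's body (75 mm by 190 mm) begins 47 mm behind the grasp point.
Start: joints at [1.058, 0.342, 1.524, -0, 1.275, -0.146], TCP at [188.268, 490.102, 226.741] pointing down, gripper open.
Joint ranges: [-2.53, 2.53], [-0.77, 2.02], [0.04, 2.7], [-1, 4.14], [0.28, 2.66], [-3.11, 3.11]. Speed limits (rad/s): [2.57, 2.57, 3.14, 3.14, 3.14, 3.14].

### API

Orientations are given as [roll, pitch, yaw] about the fixed x, y, z axes, in that order (R = Rz(yaw) Ry(pitch) Rx(roll)).
In Python, from plant import sensors, capture, bot gives the robot as it stands.
- The arm moves only by the shell command python3 -m crank 'ROWS' [OPENING]. ROWS is JSON, a list of rows, each an object of numbers: "dx", "dy", "dz": the shift along the tool's x, y, z in cm; "spin": the turn about the tool's x in rad. A call has 1 to 20 rows; each row is the pose to reach, as a shift and turn from the pose commanded when the call began, along the tool's axes at that moment; what a row does not reach only later rows make up. A row lasts 1/12 s, in which the tool goes at most 41.7 mm and 7.16 degrees, less where a joint would pass 70% of its speed; a pose out of reach is approached as far as the arm can. A call with a gripper value outside its range is refused whole. OPENING is the opening in per cent of the stroke, from 0 (shut) to 100 (fully open), set as the call begins (- or left out, the last holds). The fingers move at their own pace and stop on an object; the grip force is fixed at half the most. Time passes only in rows, so rows that repeat a pose let the fingers close. It gives the time, the measured TCP pose, the force and the opening at its end, in the units of the state.
- sensors.get_obs(): the state, without advancing time (a new reading comes with each control period).
- capture(name): name is "side" or "top" or "wrist"; returns a dict with "frame" (420x560x3 uint8, blue, green, red), "vfov" (degrees; the focal length in pixels is half the picture's height over the tangent of half this angle, whatever the lens; pixels are square), "cx", "cy" (the principal point, pixels), "k1" (the pictures are not rectified: a ray, as slopes to the right and down, at radius r is drawn at 1 + k1 r^2 times it, then the intrinsics apply), "view" (4x4, takes a point from world to camera coordinates); the wrist camera has in their place "mount" (4x4, takes a point from camera to tool coordinates, whose origin is the TCP and whose axes are the tool frame's). Camera axes: x right, y down, z forward; pixel columns grow to the right and rows downward; lengths in mm; the calibration is good to about 2 mm. A picture is of the moment at which its call begins: read the wrist's pose just before it. There is no depth.
- bot.close_job(): hands the job in, once; it reports no verdict.
The state is a dict: "time": time; "joint_positions": joint angles; "dq": joint speeds; "tau": joint torques, N m; "tool_pos": TCP position; "tcp_rot": TCP orientation; "contact_force": force on the tool from outside, world axes, zero at the start; "moment": the same for the moment, N m; "grip_width": finger opening in mm.
Only numpy, scipy, OpenCV 4.12 (cv2) and the standard library are available. Lean on these libraries where they do the work, as an engineer would, in place of code of your own. Each camera call takes 0.05 s, during which the arm holds its last target.

## Working session

There is one attempt and no reset: what is moved stays moved. The work goes in short steps, Python scripts to look and compute and a shell command to move; the robot and the scene stay as the last step left them, time stands still between calls to the robot, and variables do not carry over. Pictures are saved under pics/ and viewed, and the job is handed in when it is done.

```bash
ls; mkdir -p pics
python3 - <<'E'
from plant import sensors, capture, bot
import cv2
o=sensors.get_obs();print(o)
for n in("side","top","wrist"):
    c=capture(n);cv2.imwrite(f"pics/{n}0.png",c["frame"]);print(n,{k:v for k,v in c.items() if k!="frame"})
E
```

```text
pics
{'time': 0.0, 'joint_positions': array([ 1.05799994e+00,  3.42739541e-01,  1.52503685e+00,  9.76269017e-06,
        1.27538474e+00, -1.46013545e-01]), 'dq': array([ 0.00051586, -0.00027399,  0.00196945,  0.00034856,  0.00056445,
        0.00111019]), 'tau': array([-2.69729033e-03, -4.31249321e+01, -2.44215631e+01,  7.14535592e-02,
        5.60801430e-02, -9.43563828e-05]), 'tool_pos': array([188.05116404, 489.72373584, 226.02931044]), 'tcp_rot': array([-1.72276163,  1.56922782, -2.08954732]), 'contact_force': array([0.79044415, 0.06553869, 0.10468232]), 'moment': array([-0.05195711, -0.00027488,  0.04206514]), 'grip_width': 91.84523386227065}
side {'vfov': 55.83895590875561, 'cx': 283.78832225914755, 'cy': 213.1504212849466, 'k1': 0.025157495881548787, 'view': array([[ 9.12856620e-01, -4.08186672e-01, -8.74250033e-03,
        -5.18929970e+02],
       [-2.01866889e-01, -4.32629637e-01, -8.78681601e-01,
         1.91282413e+02],
       [ 3.54883854e-01,  8.03875138e-01, -4.77328202e-01,
         7.54665311e+02],
       [ 0.00000000e+00,  0.00000000e+00,  0.00000000e+00,
         1
[... 243 characters left out ...]
e-01,  1.40228563e-02, -1.74915725e-01,
         5.64959770e+02],
       [ 1.74988699e-01,  4.14827656e-03, -9.84561703e-01,
         1.11805710e+03],
       [ 0.00000000e+00,  0.00000000e+00,  0.00000000e+00,
         1.00000000e+00]])}
wrist {'vfov': 70.74399270647896, 'cx': 281.41209275432186, 'cy': 206.0891340687778, 'k1': 0.02121520570185181, 'mount': array([[ 7.83809314e-04, -2.70628253e-01,  9.62683611e-01,
        -1.58077735e+02],
       [ 9.99999653e-01,  4.83975911e-04, -6.78137115e-04,
         6.98345680e-01],
       [-2.82392616e-04,  9.62683808e-01,  2.70628538e-01,
        -7.40918821e+01],
       [ 0.00000000e+00,  0.00000000e+00,  0.00000000e+00,
         1.00000000e+00]])}
```

View pics/side0.png

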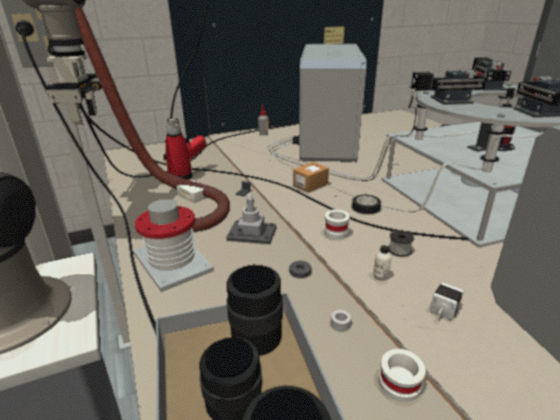

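View pics/top0.png

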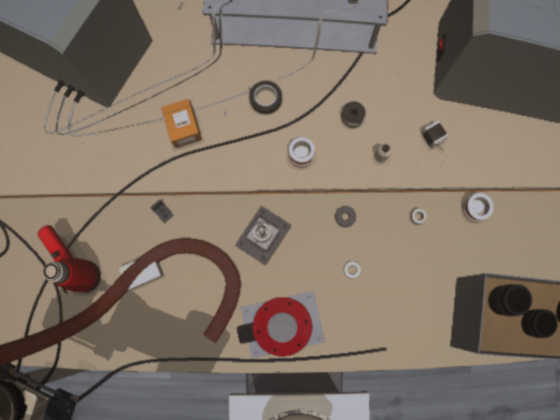

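View pics/wrist0.png

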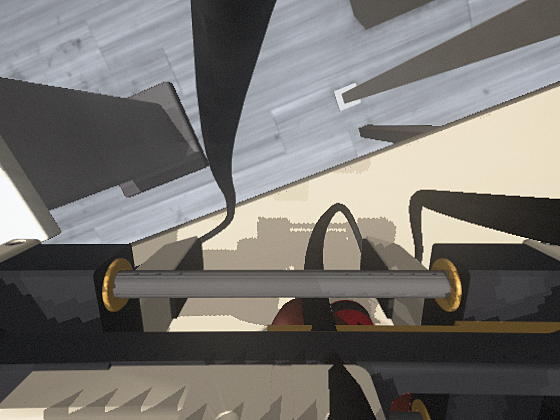

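The side view shows the stand at about (252,225), the retainer at (300,268) and a bright ring at (340,320). The top view shows the stand at (264,235), the retainer at (345,216), and rings at (352,269) and (419,215). Next I'll refine these and zoom in.

```bash
cat > h.py <<'E'
import numpy as np, cv2
from plant import sensors, capture, bot
from scipy.spatial.transform import Rotation as Ro
def K(c):
    f=c["frame"].shape[0]/2/np.tan(np.radians(c["vfov"]/2)); return f
def ray(c,u,v,V=None):
    f=K(c); x=(u-c["cx"])/f; y=(v-c["cy"])/f
    rd=np.hypot(x,y); r=rd
    for _ in range(50): r=rd/(1+c["k1"]*r*r)
    s=r/rd if rd>0 else 1
    V=c["view"] if V is None else V
    R=V[:3,:3];t=V[:3,3]
    return -R.T@t, R.T@np.array([x*s,y*s,1])
def onz(c,u,v,z,V=None):
    o,d=ray(c,u,v,V); return o+d*(z-o[2])/d[2]
def proj(c,p,V=None):
    V=c["view"] if V is None else V
    q=V[:3,:3]@np.asarray(p,float)+V[:3,3]; x,y=q[:2]/q[2]; s=1+c["k1"]*(x*x+y*y); f=K(c)
    return np.array([c["cx"]+f*x*s,c["cy"]+f*y*s])
def tri(c1,p1,c2,p2):
    o1,d1=ray(c1,*p1);o2,d2=ray(c2,*p2)
    A=np.stack([d1,-d2],1); s=np.linalg.lstsq(A,o2-o1,rcond=None)[0]
    a=o1+s[0]*d1;b=o2+s[1]*d2; return (a+b)/2,np.linalg.norm(a-b)
def wristV(c,obs):
    T=np.eye(4);T[:3,:3]=Ro.from_euler('xyz',obs["tcp_rot"]).as_matrix();T[:3,3]=obs["tool_pos"]
    return np.linalg.inv(T@c["mount"])
E
python3 - <<'E'
from h import *
t=cv2.imread("pics/top0.png");s=cv2.imread("pics/side0.png")
ct=capture("top");cs=capture("side")
for n,u,v,z in [("stand?",264,235,12),("shaft",264,233,110),("ret",345,216,14),("ringA",352,269,8),("ringB",419,215,20),("cup?",352,114,52),("bottle",383,152,75),("bracket",162,210,20)]:
    p=onz(ct,u,v,z);print(n,p.round(),proj(cs,p).round(), np.hypot(*p[:2]).round())
cv2.imwrite("pics/topz.png",cv2.resize(t[100:310,130:450],None,fx=2.5,fy=2.5,interpolation=cv2.INTER_CUBIC))
cv2.imwrite("pics/sidez.png",cv2.resize(s[150:350,210:430],None,fx=3,fy=3,interpolation=cv2.INTER_CUBIC))
E
```

```text
stand? [510.  74.  12.] [250. 231.] 516.0
shaft [502.  70. 110.] [246. 197.] 507.0
ret [ 551. -113.   14.] [298. 267.] 563.0
ringA [ 429. -126.    8.] [246. 288.] 447.0
ringB [ 550. -286.   20.] [340. 317.] 620.0
cup? [ 786. -134.   52.] [395. 233.] 797.0
bottle [ 686. -197.   75.] [376. 249.] 714.0
bracket [570. 312.  20.] [242. 188.] 650.0
```

View pics/topz.png

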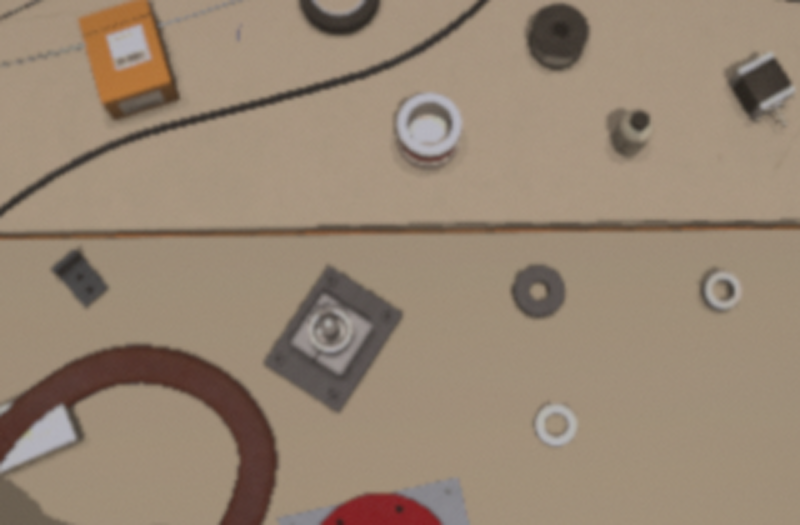

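View pics/sidez.png

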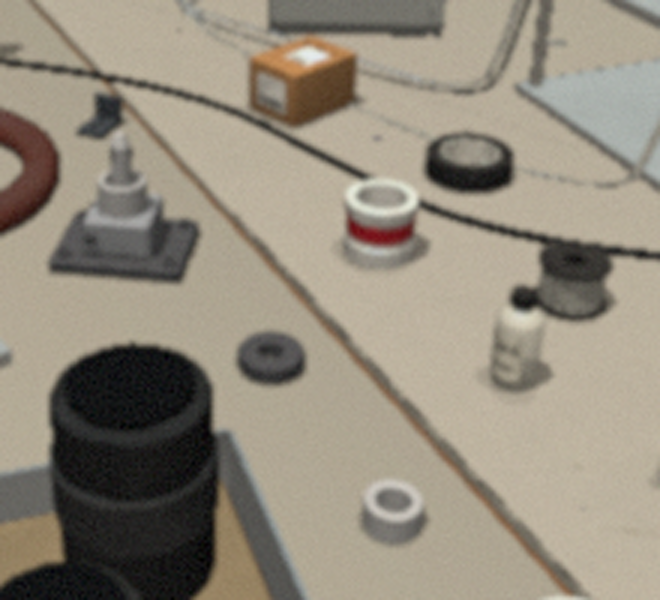

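Run:
```python
from h import *
t=cv2.imread("pics/top0.png");s=cv2.imread("pics/side0.png")
cv2.imwrite("pics/tz1.png",cv2.resize(t[200:275,225:300],None,fx=8,fy=8,interpolation=cv2.INTER_CUBIC))
cv2.imwrite("pics/sz1.png",cv2.resize(s[185:250,220:285],None,fx=9,fy=9,interpolation=cv2.INTER_CUBIC))
ct=capture("top");cs=capture("side")
g=cv2.cvtColor(t,cv2.COLOR_BGR2GRAY).astype(int)
for n,u,v,z,th in [("washer",352,269,8,1),("spacer",419,215,20,1),("ret",345,216,14,-1)]:
    w=t[v-20:v+21,u-20:u+21].astype(int)
    sat=w.max(2)-w.min(2)
    m=(sat<22)&((w.mean(2)>150) if th>0 else (w.mean(2)<115))
    m=m.astype(np.uint8)
    k,l,st,ce=cv2.connectedComponentsWithStats(m); i=1+st[1:,4].argmax(); mm=(l==i).astype(np.uint8)
    co,h=cv2.findContours(mm,cv2.RETR_CCOMP,cv2.CHAIN_APPROX_NONE)
    for c,hh in zip(co,h[0]):
        if len(c)>10:
            e=cv2.fitEllipse(c); p=onz(ct,e[0][0]+u-20,e[0][1]+v-20,z); print(n,"hole" if hh[3]>=0 else "outer",np.round(e[0],1),np.round(e[1],1),p.round(1), (np.array(e[1])*(p[2]*0+np.linalg.norm(p-ray(ct,u,v)[0]))/K(ct)).round(1), proj(cs,p).round(1))
```

```text
washer outer [20.3 20.5] [15.2 15.7] [ 428.1 -126.6    8. ] [35.1 36.3] [245.9 288.8]
washer hole [20.2 20.5] [10.7 10.9] [ 428.2 -126.3    8. ] [24.6 25.1] [245.9 288.7]
spacer outer [19.9 20.5] [12.2 13.5] [ 548.9 -285.4   20. ] [28.9 32. ] [338.8 317.3]
spacer hole [20.1 20.5] [10.1 11.2] [ 549. -286.   20.] [23.9 26.4] [339.1 317.5]
ret outer [20.1 20. ] [19.8 20.2] [ 551.3 -113.    14. ] [45.9 46.8] [297.9 267.4]
ret hole [20. 20.] [7.5 8.9] [ 551.4 -112.9   14. ] [17.4 20.6] [297.9 267.3]
```

View pics/tz1.png

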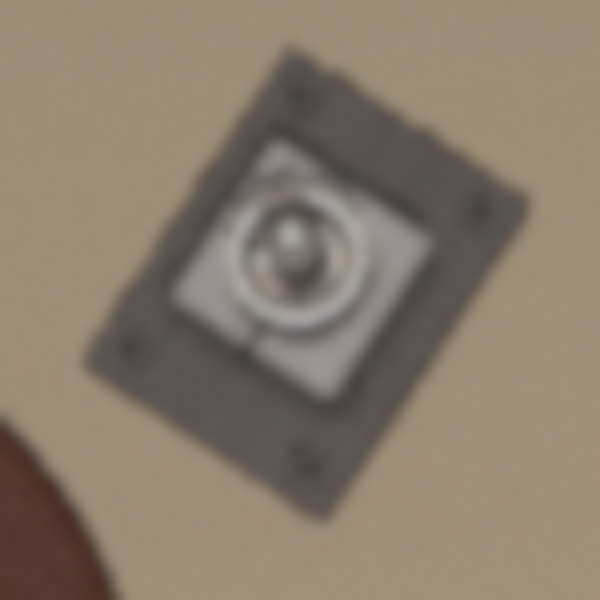

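View pics/sz1.png

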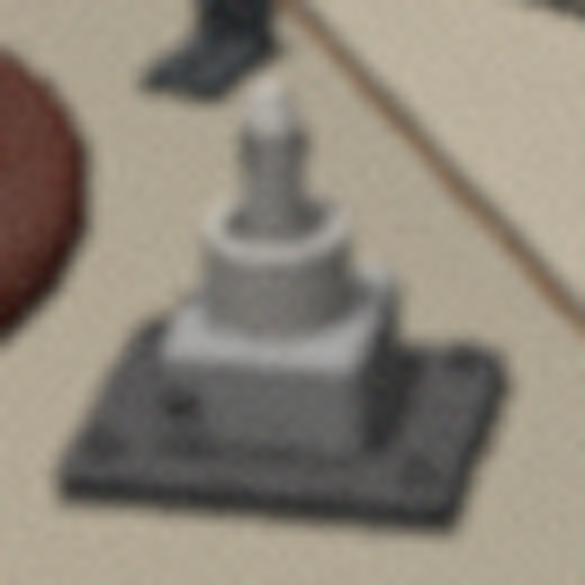

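Run:
```python
from h import *
ct=capture("top");cs=capture("side")
T=lambda x,y:((x+.5)/8-.5+225,(y+.5)/8-.5+200)
S=lambda x,y:((x+.5)/9-.5+220,(y+.5)/9-.5+185)
C=np.array([onz(ct,*T(*q),12) for q in [(290,45),(528,200),(320,522),(85,365)]])
print(C.mean(0).round(1), np.linalg.norm(C-np.roll(C,1,0),axis=1).round(1))
H=np.array([onz(ct,*T(*q),44) for q in [(272,138),(433,238),(335,402),(172,295)]])
print("housing",H.mean(0).round(1),np.linalg.norm(H-np.roll(H,1,0),axis=1).round(1))
print("sleeve top",onz(ct,*T(300,257),70).round(1),"side", onz(cs,*S(276,218),70).round(1))
for z in(110,115,120,125): print(z,onz(ct,*T(292,228),z).round(1),onz(cs,*S(267,90),z).round(1))
print(tri(ct,T(292,228),cs,S(267,90)))
o=sensors.get_obs();print(o["time"]);R=Ro.from_euler('xyz',o["tcp_rot"]).as_matrix();print(R.round(3))
```

```text
[510.7  77.3  12. ] [109.9  82.5 110.   81.2]
housing [510.6  76.7  44. ] [52.3 53.4 53.5 54.7]
sleeve top [510.3  76.3  70. ] side [516.4  83.8  70. ]
110 [512.7  76.6 110. ] [515.1  81.4 110. ]
115 [512.   76.3 115. ] [511.9  71.5 115. ]
120 [511.3  76.1 120. ] [508.6  61.7 120. ]
125 [510.6  75.9 125. ] [505.3  51.8 125. ]
(array([512.88972956,  76.30452973, 112.59233134]), np.float64(1.0623467888681506))
0.45
[[-0.     0.359  0.933]
 [ 0.     0.933 -0.359]
 [-1.     0.    -0.   ]]
```

```bash
python3 -m crank '[{"dy":-30,"dz":31},{"dy":-30,"dz":31},{"dy":-30,"dz":31},{"dy":-30,"dz":31},{"dy":-30,"dz":31},{"dy":-30,"dz":31},{"dy":-30,"dz":31},{"dy":-30,"dz":31},{"dy":-30,"dz":31},{"dy":-30,"dz":31},{"dy":-59.5,"dz":61.5},{"dy":-59.5,"dz":61.5},{"dy":-59.5,"dz":61.5},{"dy":-59.5,"dz":61.5},{"dy":-59.5,"dz":61.5},{"dy":-59.5,"dz":61.5},{"dy":-59.5,"dz":61.5},{"dy":-59.5,"dz":61.5},{"dy":-59.5,"dz":61.5},{"dy":-59.5,"dz":61.5}]' 100
```

```text
invalid input at $[0]: expected keys dx, dy, dz, spin
```

```bash
python3 -m crank '[{"dx":0,"dy":-30,"dz":31,"spin":0},{"dx":0,"dy":-30,"dz":31,"spin":0},{"dx":0,"dy":-30,"dz":31,"spin":0},{"dx":0,"dy":-30,"dz":31,"spin":0},{"dx":0,"dy":-30,"dz":31,"spin":0},{"dx":0,"dy":-30,"dz":31,"spin":0},{"dx":0,"dy":-30,"dz":31,"spin":0},{"dx":0,"dy":-30,"dz":31,"spin":0},{"dx":0,"dy":-30,"dz":31,"spin":0},{"dx":0,"dy":-30,"dz":31,"spin":0},{"dx":0,"dy":-59.5,"dz":61.5,"spin":0},{"dx":0,"dy":-59.5,"dz":61.5,"spin":0},{"dx":0,"dy":-59.5,"dz":61.5,"spin":0},{"dx":0,"dy":-59.5,"dz":61.5,"spin":0},{"dx":0,"dy":-59.5,"dz":61.5,"spin":0},{"dx":0,"dy":-59.5,"dz":61.5,"spin":0},{"dx":0,"dy":-59.5,"dz":61.5,"spin":0},{"dx":0,"dy":-59.5,"dz":61.5,"spin":0},{"dx":0,"dy":-59.5,"dz":61.5,"spin":0},{"dx":0,"dy":-59.5,"dz":61.5,"spin":0}]' 100
```

```text
time: 2.12
tool_pos: [540.0, -267.7, 226.6]
tcp_rot: [1.244, 1.571, 0.877]
contact_force: [0.3, 0.6, 0.1]
grip_width: 91.4
```

```bash
python3 -m crank '[{"dx":5,"dy":-1.4,"dz":1.5,"spin":0},{"dx":11,"dy":-1.4,"dz":1.5,"spin":0},{"dx":11,"dy":-1.4,"dz":1.5,"spin":0},{"dx":11,"dy":-1.4,"dz":1.5,"spin":0},{"dx":11,"dy":-1.4,"dz":1.5,"spin":0},{"dx":11,"dy":-1.4,"dz":1.5,"spin":0}]' 100
cat > look.py <<'E'
import sys
from h import *
o=sensors.get_obs();c=capture("wrist");f=c["frame"];cv2.imwrite(sys.argv[1],f)
import pickle;pickle.dump((o,c),open("w.pkl","wb"))
print(o["tool_pos"].round(1),o["contact_force"].round(2),o["grip_width"].round(1))
E
python3 look.py pics/w1.png
```

```text
time: 2.62
tool_pos: [549.6, -284.5, 118.9]
tcp_rot: [-0.201, 1.568, -0.567]
contact_force: [0.1, 0.4, -0.5]
grip_width: 91.6Traceback (most recent call last):
  File "look.py", line 5, in <module>
    print(o["tool_pos"].round(1),o["contact_force"].round(2),o["grip_width"].round(1))
                                                             ^^^^^^^^^^^^^^^^^^^^^
AttributeError: 'float' object has no attribute 'round'
```

View pics/w1.png

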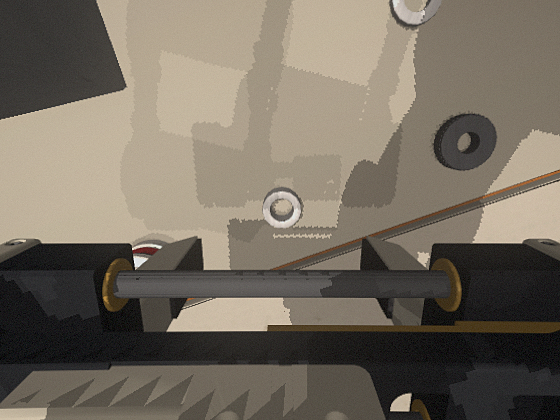

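The wrist view shows the spacer at (282,207) between the fingers, the retainer at (466,142) and the washer at the top edge (413,5).

```bash
sed -i 's/o\["grip_width"\].round(1)/round(o["grip_width"],1)/' look.py
cat > blob.py <<'E'
from h import *
def ells(f,u,v,r,bright,th):
    w=f[max(v-r,0):v+r+1,max(u-r,0):u+r+1].astype(int); sat=w.max(2)-w.min(2)
    m=((sat<25)&((w.mean(2)>th) if bright else (w.mean(2)<th))).astype(np.uint8)
    k,l,st,ce=cv2.connectedComponentsWithStats(m); i=1+st[1:,4].argmax()
    co,h=cv2.findContours((l==i).astype(np.uint8),cv2.RETR_CCOMP,cv2.CHAIN_APPROX_NONE)
    out=[]
    for c,hh in zip(co,h[0]):
        if len(c)>12:
            if hh[3]<0: c=cv2.convexHull(c)
            e=cv2.fitEllipse(c); out.append(("hole" if hh[3]>=0 else "outer",(e[0][0]+max(u-r,0),e[0][1]+max(v-r,0)),e[1]))
    return out
E
python3 - <<'E'
from blob import *
import pickle
o,c=pickle.load(open("w.pkl","rb"));V=wristV(c,o);f=c["frame"]
for n,u,v,r,b,th,z in[("sp",282,207,28,1,165,20),("ret",466,142,40,0,100,14)]:
    for e in ells(f,u,v,r,b,th):print(n,e[0],np.round(e[1],1),np.round(e[2],1),onz(c,*e[1],z,V).round(1))
print("tcp",o["tool_pos"].round(1), proj(c,[549,-286,20],V))
R=Ro.from_euler('xyz',o["tcp_rot"]).as_matrix();print(R.round(3))
cv2.imwrite("pics/w1z.png",cv2.resize(f[170:240,240:330],None,fx=8,fy=8,interpolation=cv2.INTER_CUBIC))
E
```

```text
sp outer [281.3 209.4] [36.3 37.3] [ 551.1 -284.7   20. ]
sp hole [281.2 209.2] [24.7 25.4] [ 550.9 -284.7   20. ]
ret outer [464.1 140.7] [57.7 66.3] [ 551.5 -116.3   14. ]
ret hole [463.5 141.5] [12.2 18.5] [ 552.  -116.9   14. ]
tcp [ 549.6 -284.5  118.9] [279.08606029 207.73476354]
[[ 0.003  0.358  0.934]
 [-0.002  0.934 -0.358]
 [-1.    -0.001  0.003]]
```

View pics/w1z.png

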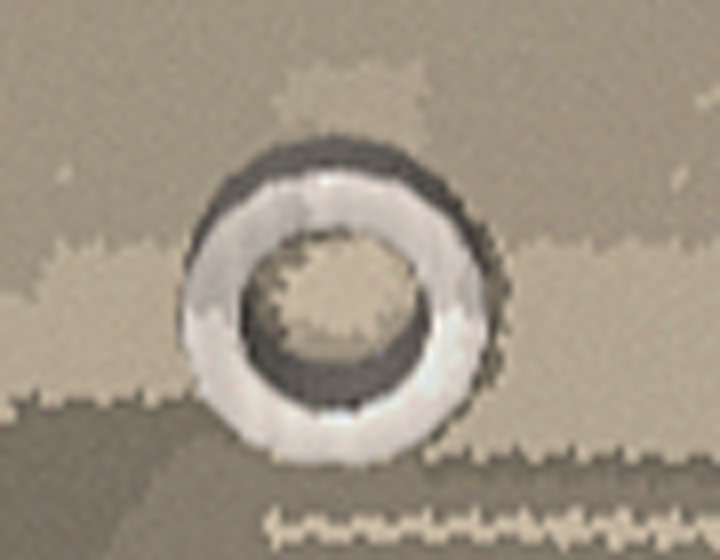

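```bash
python3 -m crank '[{"dx":4,"dy":0,"dz":0.1,"spin":0},{"dx":8,"dy":0,"dz":0.1,"spin":0},{"dx":10.5,"dy":0,"dz":0.1,"spin":0},{"dx":11.2,"dy":0,"dz":0.1,"spin":0},{"dx":11.5,"dy":0,"dz":0.1,"spin":0},{"dx":11.5,"dy":0,"dz":0.1,"spin":0},{"dx":11.5,"dy":0,"dz":0.1,"spin":0}]' 60
python3 look.py pics/w2.png
```

```text
time: 3.25
tool_pos: [551.1, -285.3, 4.5]
tcp_rot: [-0.218, 1.566, -0.584]
contact_force: [-0.9, 0.7, -0.7]
grip_width: 55.5
[ 551.1 -285.3    4.5] [-0.9   0.73 -0.65] 55.5
```

View pics/w2.png

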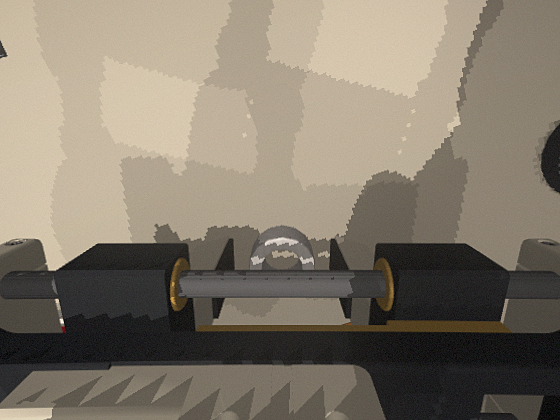

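The spacer sits between the pads, near (281,255). Closing.

```bash
python3 -m crank '[{"dx":0,"dy":0,"dz":0,"spin":0},{"dx":0,"dy":0,"dz":0,"spin":0},{"dx":0,"dy":0,"dz":0,"spin":0},{"dx":0,"dy":0,"dz":0,"spin":0},{"dx":0,"dy":0,"dz":0,"spin":0},{"dx":0,"dy":0,"dz":0,"spin":0},{"dx":0,"dy":0,"dz":0,"spin":0},{"dx":0,"dy":0,"dz":0,"spin":0}]' 0
python3 -m crank '[{"dx":-2,"dy":0,"dz":0,"spin":0},{"dx":-5,"dy":0,"dz":0,"spin":0},{"dx":-8,"dy":0,"dz":0,"spin":0},{"dx":-11,"dy":0,"dz":0,"spin":0},{"dx":-14,"dy":0,"dz":0,"spin":0},{"dx":-17,"dy":0,"dz":0,"spin":0},{"dx":-19,"dy":0,"dz":0,"spin":0},{"dx":-19,"dy":0,"dz":0,"spin":0}]'
python3 look.py pics/w3.png
```

```text
time: 3.97
tool_pos: [549.7, -284.6, 2.3]
tcp_rot: [-0.143, 1.57, -0.51]
contact_force: [-0.4, -0.5, 6.4]
grip_width: 34.5
time: 4.63
tool_pos: [551.3, -285.6, 196.8]
tcp_rot: [-0.224, 1.562, -0.591]
contact_force: [0.8, -0.1, -0.8]
grip_width: 34.4
[ 551.3 -285.6  196.8] [ 0.81 -0.1  -0.82] 34.4
```

View pics/w3.png

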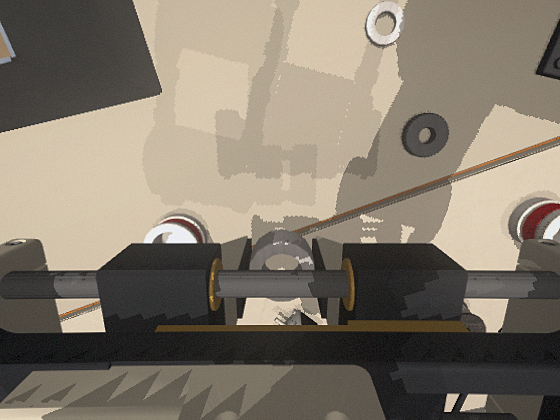

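```bash
python3 -m crank '[{"dx":0,"dy":1.5,"dz":-0.8,"spin":0},{"dx":0,"dy":4,"dz":-2,"spin":0},{"dx":0,"dy":7,"dz":-3.6,"spin":0},{"dx":0,"dy":10,"dz":-5.2,"spin":0},{"dx":0,"dy":13,"dz":-6.7,"spin":0},{"dx":0,"dy":16,"dz":-8.2,"spin":0},{"dx":0,"dy":19,"dz":-9.8,"spin":0},{"dx":0,"dy":22,"dz":-11.3,"spin":0},{"dx":0,"dy":25,"dz":-12.9,"spin":0},{"dx":0,"dy":28,"dz":-14.4,"spin":0},{"dx":0,"dy":30,"dz":-15.5,"spin":0},{"dx":0,"dy":31.5,"dz":-16.2,"spin":0},{"dx":0,"dy":32.3,"dz":-16.7,"spin":0},{"dx":0,"dy":32.3,"dz":-16.7,"spin":0},{"dx":0,"dy":32.3,"dz":-16.7,"spin":0}]'
python3 look.py pics/w4.png
```

```text
time: 5.93
tool_pos: [509.0, 76.7, 190.8]
tcp_rot: [-2.542, 1.569, -2.908]
contact_force: [0.3, 0.6, -1.2]
grip_width: 34.8
[509.   76.7 190.8] [ 0.31  0.58 -1.17] 34.8
```

View pics/w4.png

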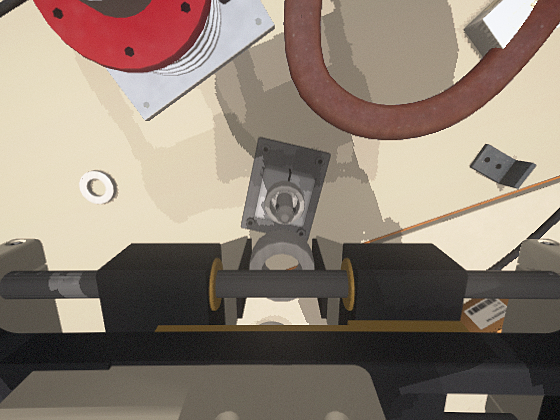

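Run:
```python
from h import *
import pickle
o,c=pickle.load(open("w.pkl","rb"));f=c["frame"]
cv2.imwrite("pics/w4z.png",cv2.resize(f[130:310,220:345],None,fx=5,fy=5,interpolation=cv2.INTER_CUBIC)[:600*2])
cv2.imwrite("pics/w4z.png",cv2.resize(f[130:245,230:345],None,fx=5,fy=5,interpolation=cv2.INTER_CUBIC))
cv2.imwrite("pics/w4y.png",cv2.resize(f[220:310,225:340],None,fx=6,fy=6,interpolation=cv2.INTER_CUBIC))
```

```text
(no output)
```

View pics/w4z.png

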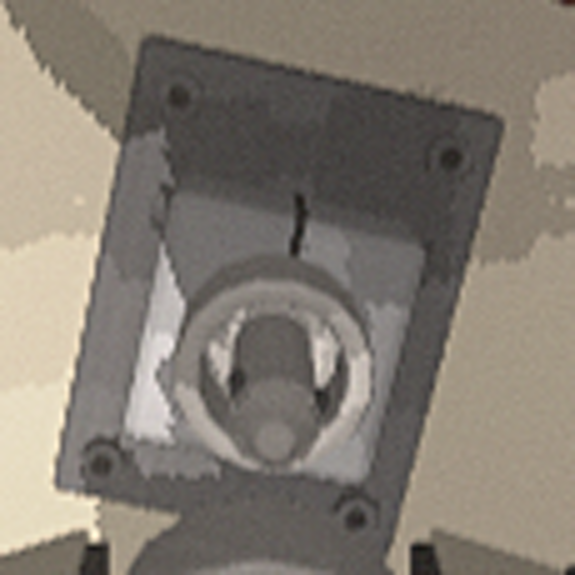

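View pics/w4y.png

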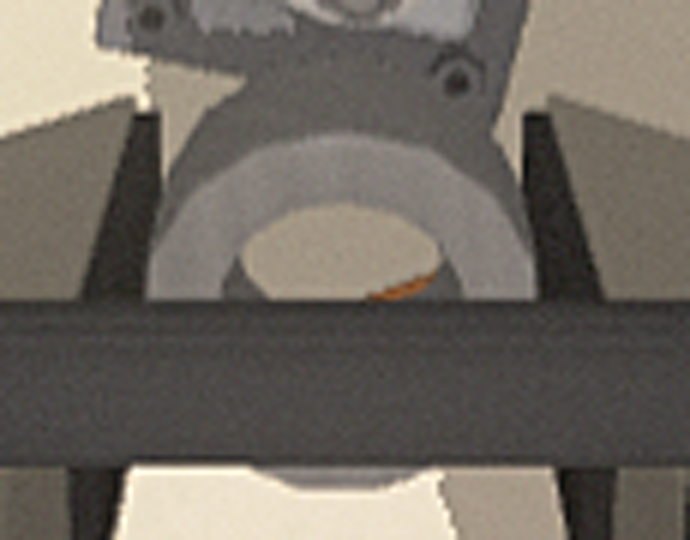

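```bash
cat >> h.py <<'E'
def ontx(c,u,v,x):
    V=np.linalg.inv(c["mount"]); o,d=ray(c,u,v,V); return o+d*(x-o[0])/d[0]
E
python3 - <<'E'
from h import *
import pickle
o,c=pickle.load(open("w.pkl","rb"))
Z=lambda x,y:((x+.5)/5-.5+230,(y+.5)/5-.5+130)
Y=lambda x,y:((x+.5)/6-.5+225,(y+.5)/6-.5+220)
for x in(-15,-17,-19,-21):
    a=[ontx(c,*Y(*q),x) for q in[(342,133),(342,487),(148,290),(537,290)]]
    print(x,"far/near z",a[0][2].round(1),a[1][2].round(1),"mid",((a[0]+a[1])/2)[1:].round(1),"y",a[2][1].round(1),a[3][1].round(1),"mid",((a[2]+a[3])/2)[1].round(2))
V=wristV(c,o)
# tool-frame position of stand: sleeve at height 70, tip at ~112, tcp z
for tz in (190.8,193):
  for n,q,z in[("sleeve",(274.5,375),70),("tip",(272,441),112),("tip",(272,441),116),("plate",None,12)]:
    if q is None:
        P=np.array([ontx(c,*Z(*p),tz-z) for p in[(148,38),(502,122),(385,565),(57,487)]]);print(n,P.round(1).tolist());continue
    print(tz,n,z,ontx(c,*Z(*q),tz-z).round(1))
E
```

```text
-15 far/near z -14.6 20.3 mid [0.7 2.8] y -16.5 18.0 mid 0.74
-17 far/near z -15.4 19.0 mid [0.7 1.8] y -16.3 17.8 mid 0.74
-19 far/near z -16.3 17.7 mid [0.7 0.7] y -16.1 17.5 mid 0.74
-21 far/near z -17.1 16.3 mid [ 0.7 -0.4] y -15.8 17.3 mid 0.74
190.8 sleeve 70 [120.8   3.5   2.8]
190.8 tip 112 [78.8  2.7  2.7]
190.8 tip 116 [74.8  2.7  1.4]
plate [[178.8, -24.2, -58.7], [178.8, 55.1, -40.3], [178.8, 31.3, 67.0], [178.8, -48.3, 46.8]]
193 sleeve 70 [123.    3.5   3.4]
193 tip 112 [81.   2.7  3.4]
193 tip 116 [77.   2.7  2.1]
plate [[181.0, -24.4, -58.6], [181.0, 55.5, -40.1], [181.0, 31.5, 68.0], [181.0, -48.6, 47.6]]
```

```bash
python3 -m crank '[{"dx":1,"dy":0.15,"dz":0.1,"spin":0},{"dx":3,"dy":0.15,"dz":0.1,"spin":0},{"dx":5,"dy":0.15,"dz":0.1,"spin":0},{"dx":6.3,"dy":0.15,"dz":0.1,"spin":0},{"dx":6.3,"dy":0.15,"dz":0.1,"spin":0},{"dx":6.3,"dy":0.15,"dz":0.1,"spin":0},{"dx":6.3,"dy":0.15,"dz":0.1,"spin":0}]'
python3 look.py pics/w5.png
python3 - <<'E'
from h import *
import pickle
o,c=pickle.load(open("w.pkl","rb"));f=c["frame"]
cv2.imwrite("pics/w5z.png",cv2.resize(f[200:320,210:350],None,fx=5.5,fy=5,interpolation=cv2.INTER_CUBIC))
s=capture("side")["frame"];cv2.imwrite("pics/s5z.png",cv2.resize(s[130:250,180:320],None,fx=5.5,fy=5,interpolation=cv2.INTER_CUBIC))
E
```

```text
time: 6.57
tool_pos: [511.4, 77.5, 129.1]
tcp_rot: [0.355, 1.57, -0.012]
contact_force: [1.1, -0.1, 0.0]
grip_width: 34.7
[511.4  77.5 129.1] [ 1.11 -0.08  0.01] 34.7
```

View pics/w5z.png

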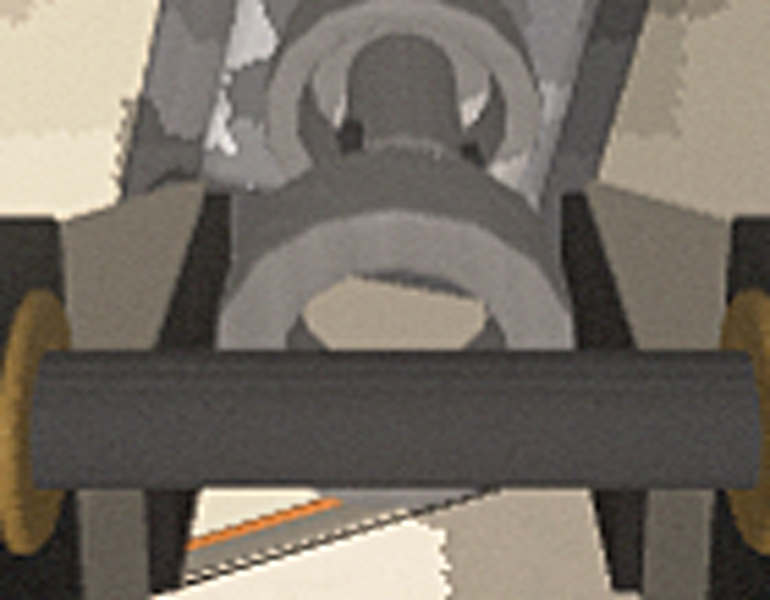

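View pics/s5z.png

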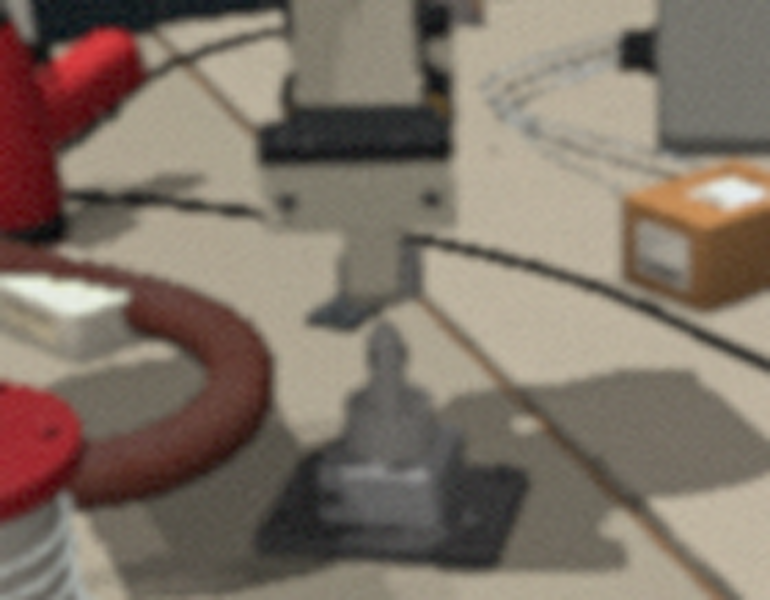

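Run:
```python
from h import *
import pickle
o,c=pickle.load(open("w.pkl","rb"))
Z=lambda x,y:((x+.5)/5.5-.5+210,(y+.5)/5-.5+200)
print("spacer",[ontx(c,*Z(*q),-17).round(2)[1:] for q in[(395,208),(215,350),(575,350),(400,500)]], "shadow pads",[ontx(c,*Z(*q),3).round(2)[1:] for q in[(232,215),(560,215)]])
print("sleeve",[ontx(c,*Z(*q),127.5-70).round(2)[1:] for q in[(267,100),(543,100),(405,0)]])
print("shaft",[ontx(c,*Z(*q),127.5-95).round(2)[1:] for q in[(347,85),(463,85)]])
```

```text
spacer [array([  0.6 , -15.75]), array([-16.63,   0.32]), array([17.84,  0.29]), array([ 1.1 , 18.26])] shadow pads [array([-16.77,  -6.59]), array([18.16, -6.61])]
sleeve [array([-17.3 ,  -2.72]), array([21.18, -2.74]), array([  1.91, -18.56])]
shaft [array([ -5.34, -13.13]), array([  8.92, -13.14])]
```

```bash
python3 -m crank '[{"dx":0,"dy":0.08,"dz":0,"spin":0},{"dx":0.7,"dy":0.08,"dz":0,"spin":0},{"dx":1.2,"dy":0.08,"dz":0,"spin":0},{"dx":1.7,"dy":0.08,"dz":0,"spin":0},{"dx":2.2,"dy":0.08,"dz":0,"spin":0},{"dx":2.2,"dy":0.08,"dz":0,"spin":0}]'
python3 -m crank '[{"dx":0.5,"dy":0,"dz":0,"spin":0},{"dx":1,"dy":0,"dz":0,"spin":0},{"dx":1.5,"dy":0,"dz":0,"spin":0},{"dx":1.9,"dy":0,"dz":0,"spin":0},{"dx":2.3,"dy":0,"dz":0,"spin":0},{"dx":2.3,"dy":0,"dz":0,"spin":0}]'
python3 look.py pics/w6.png
```

```text
time: 7.17
tool_pos: [510.4, 78.8, 105.4]
tcp_rot: [-2.785, 1.568, 3.131]
contact_force: [0.4, -0.6, -0.4]
grip_width: 34.9
time: 7.67
tool_pos: [510.7, 78.8, 82.8]
tcp_rot: [-2.844, 1.569, 3.072]
contact_force: [-0.1, -0.3, -0.4]
grip_width: 34.5
[510.7  78.8  82.8] [-0.15 -0.35 -0.41] 34.5
```

View pics/w6.png

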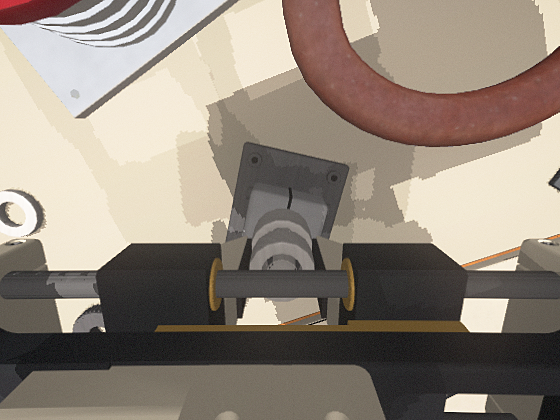

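The shaft tip shows through the bore at about (281,262), with no contact force. Lowering to the sleeve.

```bash
python3 -m crank '[{"dx":0.3,"dy":0,"dz":0,"spin":0},{"dx":0.6,"dy":0,"dz":0,"spin":0},{"dx":0.75,"dy":0,"dz":0,"spin":0},{"dx":0.75,"dy":0,"dz":0,"spin":0}]'
for i in 1 2 3; do python3 -m crank '[{"dx":0.05,"dy":0,"dz":0,"spin":0},{"dx":0.1,"dy":0,"dz":0,"spin":0},{"dx":0.1,"dy":0,"dz":0,"spin":0}]' | egrep 'pos|force'; done
```

```text
time: 8.05
tool_pos: [511.0, 78.8, 75.9]
tcp_rot: [-2.951, 1.57, 2.965]
contact_force: [-0.7, 0.6, -0.8]
grip_width: 34.7
tool_pos: [511.2, 78.8, 75.2]
contact_force: [-0.1, 0.6, 0.6]
tool_pos: [511.1, 78.8, 74.2]
contact_force: [0.3, -0.4, -0.8]
tool_pos: [511.1, 78.8, 73.1]
contact_force: [0.2, 0.1, -0.0]
```

```bash
for i in 1 2 ; do python3 -m crank '[{"dx":0.05,"dy":0,"dz":0,"spin":0},{"dx":0.1,"dy":0,"dz":0,"spin":0},{"dx":0.1,"dy":0,"dz":0,"spin":0}]' | egrep 'pos|force'; done
```

```text
tool_pos: [511.2, 78.8, 72.3]
contact_force: [-0.1, 0.1, 0.3]
tool_pos: [511.2, 78.8, 71.6]
contact_force: [-2.7, -0.3, 6.1]
```

Contact shows 6.1 N, close to the spring's yield. Releasing and lifting clear.

```bash
python3 -m crank '[{"dx":-0.05,"dy":0,"dz":0,"spin":0},{"dx":-0.05,"dy":0,"dz":0,"spin":0},{"dx":-0.05,"dy":0,"dz":0,"spin":0},{"dx":-0.05,"dy":0,"dz":0,"spin":0},{"dx":-0.05,"dy":0,"dz":0,"spin":0},{"dx":-0.05,"dy":0,"dz":0,"spin":0},{"dx":-1,"dy":0,"dz":0,"spin":0},{"dx":-4,"dy":0,"dz":0,"spin":0},{"dx":-7.5,"dy":0,"dz":0,"spin":0},{"dx":-10.5,"dy":0,"dz":0,"spin":0},{"dx":-12,"dy":0,"dz":0,"spin":0},{"dx":-12,"dy":0,"dz":0,"spin":0}]' 70
python3 look.py pics/w7.png
```

```text
time: 10.3
tool_pos: [513.2, 78.9, 195.9]
tcp_rot: [0.382, 1.562, 0.016]
contact_force: [0.6, -0.6, 0.4]
grip_width: 64.6
[513.2  78.9 195.9] [ 0.61 -0.65  0.39] 64.6
```

View pics/w7.png

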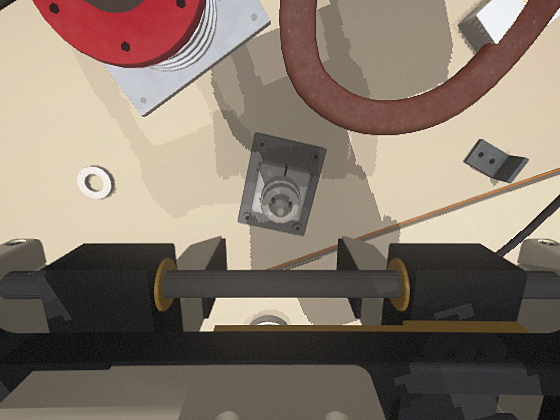

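Run:
```python
from h import *
import pickle
o,c=pickle.load(open("w.pkl","rb"));f=c["frame"]
a=cv2.resize(f[120:245,225:335],None,fx=4,fy=4,interpolation=cv2.INTER_CUBIC)
s=capture("side")["frame"];b=cv2.resize(s[180:250,220:285],(400,500),interpolation=cv2.INTER_CUBIC)
cv2.imwrite("pics/c7.png",np.hstack([a,b][:1]+[b]) if a.shape[0]==500 else a)
```

```text
(no output)
```

View pics/c7.png

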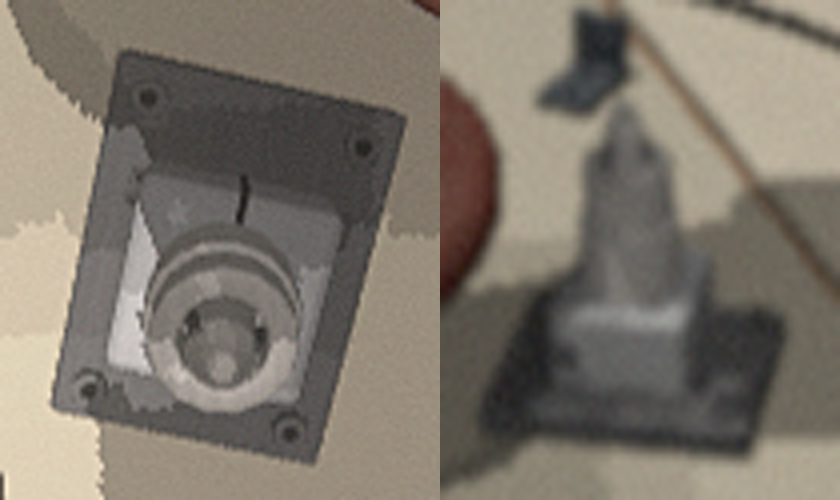

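```bash
python3 -m crank '[{"dx":0,"dy":-3,"dz":0,"spin":0},{"dx":0,"dy":-7,"dz":-0.1,"spin":0},{"dx":0,"dy":-11,"dz":-0.1,"spin":0},{"dx":0,"dy":-15,"dz":-0.2,"spin":0},{"dx":0,"dy":-19,"dz":-0.3,"spin":0},{"dx":0,"dy":-22,"dz":-0.3,"spin":0},{"dx":4,"dy":-22,"dz":-0.3,"spin":0},{"dx":8,"dy":-22,"dz":-0.3,"spin":0},{"dx":10,"dy":-22,"dz":-0.3,"spin":0},{"dx":10,"dy":-22,"dz":-0.3,"spin":0},{"dx":10,"dy":-22,"dz":-0.3,"spin":0}]' 80
python3 look.py pics/w8.png;  python3 - <<'E'
from blob import *
import pickle
o,c=pickle.load(open("w.pkl","rb"));V=wristV(c,o);f=c["frame"]
for e in ells(f,282,200,30,1,165):print(e[0],np.round(e[1],1),np.round(e[2],1),onz(c,*e[1],8,V).round(1),"tool",ontx(c,*e[1],o["tool_pos"][2]-8).round(1))
E
```

```text
time: 11.32
tool_pos: [428.3, -125.0, 90.0]
tcp_rot: [3.032, 1.566, 2.665]
contact_force: [-0.4, -0.2, -0.5]
grip_width: 73.5
[ 428.3 -125.    90. ] [-0.36 -0.15 -0.49] 73.5
outer [281.8 214.3] [39.7 45.5] [ 429.  -124.3    8. ] tool [82.   0.9  0.7]
hole [281.5 215.5] [25.8 27.2] [ 429.9 -124.9    8. ] tool [82.   0.6  1.7]
```

View pics/w8.png

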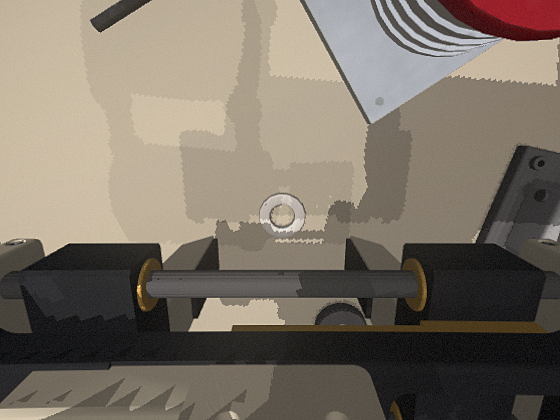

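Washer is at (282,214), centred between the fingers. Descending to grasp.

```bash
python3 -m crank '[{"dx":3,"dy":0,"dz":0.1,"spin":0},{"dx":6,"dy":0,"dz":0.1,"spin":0},{"dx":8,"dy":0,"dz":0.1,"spin":0},{"dx":8.7,"dy":0,"dz":0.1,"spin":0},{"dx":8.9,"dy":0,"dz":0.1,"spin":0},{"dx":8.9,"dy":0,"dz":0.1,"spin":0},{"dx":8.9,"dy":0,"dz":0.1,"spin":0}]' 65
python3 look.py pics/w9.png
```

```text
time: 11.95
tool_pos: [431.6, -126.3, 3.7]
tcp_rot: [-0.062, 1.568, -0.428]
contact_force: [-1.0, 0.4, 0.7]
grip_width: 59.3
[ 431.6 -126.3    3.7] [-1.02  0.36  0.68] 59.3
```

View pics/w9.png

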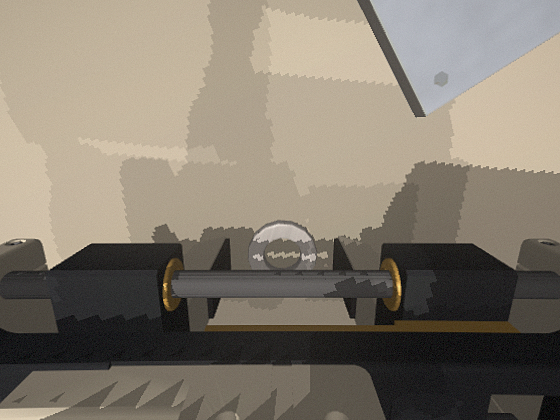

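```bash
python3 -m crank '[{"dx":0.1,"dy":0,"dz":0,"spin":0},{"dx":0.1,"dy":0,"dz":0,"spin":0},{"dx":0.1,"dy":0,"dz":0,"spin":0},{"dx":0.1,"dy":0,"dz":0,"spin":0},{"dx":0.1,"dy":0,"dz":0,"spin":0},{"dx":0.1,"dy":0,"dz":0,"spin":0},{"dx":0.1,"dy":0,"dz":0,"spin":0},{"dx":0.1,"dy":0,"dz":0,"spin":0}]' 0
python3 -m crank '[{"dx":-2,"dy":0,"dz":0,"spin":0},{"dx":-5,"dy":0,"dz":0,"spin":0},{"dx":-8,"dy":0,"dz":0,"spin":0},{"dx":-11,"dy":0,"dz":0,"spin":0},{"dx":-14,"dy":0,"dz":0,"spin":0},{"dx":-17,"dy":0,"dz":0,"spin":0},{"dx":-19,"dy":0,"dz":0,"spin":0},{"dx":-19,"dy":0,"dz":0,"spin":0}]'
python3 look.py pics/w10.png
```

```text
time: 12.67
tool_pos: [430.6, -125.9, 1.5]
tcp_rot: [0.084, 1.57, -0.283]
contact_force: [-0.5, 0.3, 6.2]
grip_width: 38.7
time: 13.33
tool_pos: [432.3, -126.7, 195.1]
tcp_rot: [-0.077, 1.563, -0.444]
contact_force: [0.7, -0.2, -0.6]
grip_width: 38.1
[ 432.3 -126.7  195.1] [ 0.7  -0.19 -0.65] 38.1
```

View pics/w10.png

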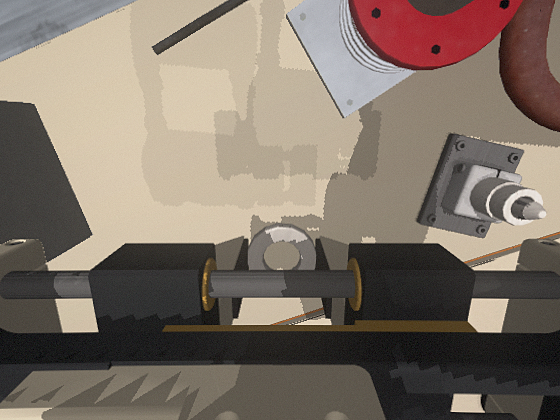

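```bash
python3 -m crank '[{"dx":0,"dy":2,"dz":0,"spin":0},{"dx":0,"dy":5,"dz":0.1,"spin":0},{"dx":0,"dy":8,"dz":0.1,"spin":0},{"dx":0,"dy":11,"dz":0.1,"spin":0},{"dx":0,"dy":14,"dz":0.1,"spin":0},{"dx":0,"dy":17,"dz":0.2,"spin":0},{"dx":0,"dy":20,"dz":0.2,"spin":0},{"dx":0,"dy":21.5,"dz":0.2,"spin":0},{"dx":0,"dy":22,"dz":0.2,"spin":0},{"dx":0,"dy":22,"dz":0.2,"spin":0},{"dx":2,"dy":22,"dz":0.2,"spin":0},{"dx":3.5,"dy":22,"dz":0.2,"spin":0},{"dx":4.5,"dy":22,"dz":0.2,"spin":0},{"dx":4.5,"dy":22,"dz":0.2,"spin":0},{"dx":4.5,"dy":22,"dz":0.2,"spin":0}]'
python3 look.py pics/w11.png
python3 - <<'E'
from h import *
import pickle
o,c=pickle.load(open("w.pkl","rb"));f=c["frame"]
cv2.imwrite("pics/w11z.png",cv2.resize(f[170:310,215:350],None,fx=5,fy=4.2,interpolation=cv2.INTER_CUBIC))
E
```

```text
time: 14.63
tool_pos: [510.7, 78.0, 145.8]
tcp_rot: [-2.736, 1.569, -3.104]
contact_force: [0.6, -0.2, -0.2]
grip_width: 38.2
[510.7  78.  145.8] [ 0.56 -0.2  -0.17] 38.2
```

View pics/w11z.png

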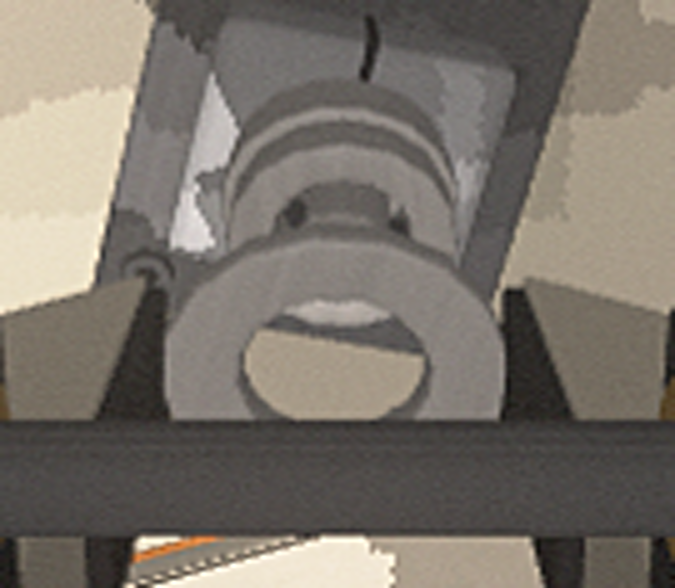

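Run:
```python
from h import *
import pickle
o,c=pickle.load(open("w.pkl","rb"))
Z=lambda x,y:((x+.5)/5-.5+215,(y+.5)/4.2-.5+170)
P=lambda q,x:ontx(c,*Z(*q),x)[1:].round(2)
for x in(-4,-6,-8):print("washer",x,[P(q,x) for q in[(165,370),(505,370),(335,240),(335,300)]])
for x in(53,55,57):print("spacer",x,[P(q,x) for q in[(229,235),(455,235),(342,143)]])
```

```text
washer -4 [array([-18.62,  -0.28]), array([20.03, -0.31]), array([  0.7 , -18.93]), array([  0.7 , -10.46])]
washer -6 [array([-18.37,  -1.24]), array([19.78, -1.27]), array([  0.7 , -19.64]), array([  0.7 , -11.29])]
washer -8 [array([-18.12,  -2.2 ]), array([19.53, -2.23]), array([  0.7 , -20.36]), array([  0.7 , -12.11])]
spacer 53 [array([-15.31,   0.53]), array([18.81,  0.51]), array([  1.72, -16.62])]
spacer 55 [array([-15.47,   1.24]), array([18.99,  1.22]), array([  1.73, -16.07])]
spacer 57 [array([-15.62,   1.95]), array([19.16,  1.93]), array([  1.74, -15.53])]
```

```bash
python3 -m crank '[{"dx":0,"dy":0.06,"dz":0.13,"spin":0},{"dx":1,"dy":0.06,"dz":0.13,"spin":0},{"dx":2,"dy":0.06,"dz":0.13,"spin":0},{"dx":2.5,"dy":0.06,"dz":0.13,"spin":0},{"dx":3,"dy":0.06,"dz":0.13,"spin":0},{"dx":3,"dy":0.06,"dz":0.13,"spin":0}]'
python3 look.py pics/w12.png
python3 - <<'E'
from h import *
import pickle
o,c=pickle.load(open("w.pkl","rb"));f=c["frame"]
cv2.imwrite("pics/w12z.png",cv2.resize(f[170:310,215:350],None,fx=5,fy=4.2,interpolation=cv2.INTER_CUBIC))
E
```

```text
time: 15.18
tool_pos: [511.8, 78.9, 114.8]
tcp_rot: [-2.798, 1.568, 3.118]
contact_force: [-0.8, -0.7, -0.1]
grip_width: 38.6
[511.8  78.9 114.8] [-0.75 -0.7  -0.09] 38.6
```

View pics/w12z.png

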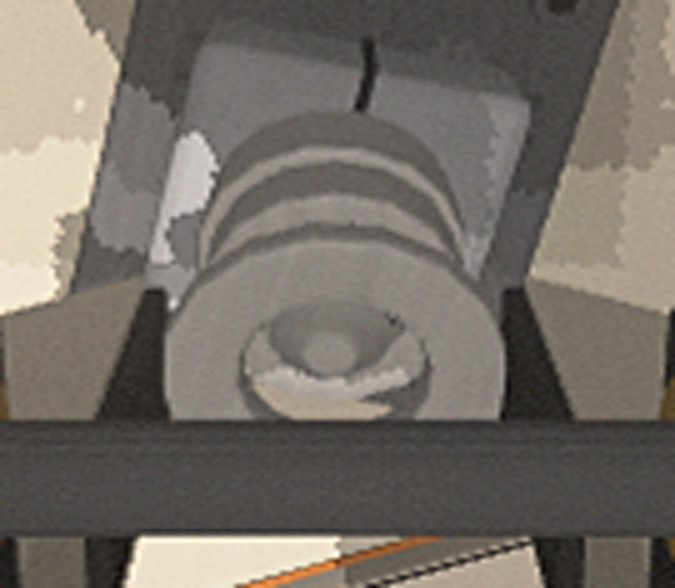

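```bash
python3 - <<'E'
from h import *
import pickle
o,c=pickle.load(open("w.pkl","rb"))
Z=lambda x,y:((x+.5)/5-.5+215,(y+.5)/4.2-.5+170)
for x in(0,2,4):print("tip",x,ontx(c,*Z(329,352),x)[1:].round(2))
E
python3 -m crank '[{"dx":0.4,"dy":-0.03,"dz":0,"spin":0},{"dx":0.8,"dy":-0.03,"dz":0,"spin":0},{"dx":1.2,"dy":-0.03,"dz":0,"spin":0},{"dx":1.2,"dy":-0.03,"dz":0,"spin":0}]'
```

```text
tip 0 [ 0.01 -1.09]
tip 2 [-0.   -0.16]
tip 4 [-0.01  0.76]
time: 15.57
tool_pos: [512.0, 78.6, 103.4]
tcp_rot: [-2.831, 1.57, 3.086]
contact_force: [0.5, -0.1, -0.7]
grip_width: 38.5
```

```bash
python3 -m crank '[{"dx":0.3,"dy":0,"dz":0,"spin":0},{"dx":0.6,"dy":0,"dz":0,"spin":0},{"dx":0.85,"dy":0,"dz":0,"spin":0},{"dx":0.85,"dy":0,"dz":0,"spin":0}]' | egrep 'pos|force'
for i in 1 2 3; do python3 -m crank '[{"dx":0.05,"dy":0,"dz":0,"spin":0},{"dx":0.1,"dy":0,"dz":0,"spin":0},{"dx":0.1,"dy":0,"dz":0,"spin":0}]' | egrep 'pos|force'; done
```

```text
tool_pos: [512.3, 78.6, 95.2]
contact_force: [0.4, -0.4, -0.2]
tool_pos: [512.6, 78.6, 94.8]
contact_force: [-0.6, -0.2, -0.3]
tool_pos: [512.6, 78.6, 93.8]
contact_force: [-0.3, 0.1, -1.0]
tool_pos: [512.5, 78.6, 92.7]
contact_force: [0.3, 0.5, 0.3]
```

```bash
for i in 1 2 ; do python3 -m crank '[{"dx":0.05,"dy":0,"dz":0,"spin":0},{"dx":0.1,"dy":0,"dz":0,"spin":0},{"dx":0.1,"dy":0,"dz":0,"spin":0}]' | egrep 'pos|force'; done
```

```text
tool_pos: [512.5, 78.6, 91.7]
contact_force: [0.4, -0.4, -0.6]
tool_pos: [512.6, 78.6, 91.2]
contact_force: [-1.2, -0.4, 5.1]
```

```bash
python3 -m crank '[{"dx":-0.05,"dy":0,"dz":0,"spin":0},{"dx":-0.05,"dy":0,"dz":0,"spin":0},{"dx":-0.05,"dy":0,"dz":0,"spin":0},{"dx":-0.05,"dy":0,"dz":0,"spin":0},{"dx":-0.05,"dy":0,"dz":0,"spin":0},{"dx":-0.05,"dy":0,"dz":0,"spin":0},{"dx":-1,"dy":0,"dz":0,"spin":0},{"dx":-4,"dy":0,"dz":0,"spin":0},{"dx":-7.5,"dy":0,"dz":0,"spin":0},{"dx":-10,"dy":0,"dz":0,"spin":0},{"dx":-10,"dy":0,"dz":0,"spin":0},{"dx":-10,"dy":0,"dz":0,"spin":0}]' 75
python3 look.py pics/w13.png;python3 - <<'E'
from h import *
import pickle
o,c=pickle.load(open("w.pkl","rb"));f=c["frame"]
a=cv2.resize(f[120:245,225:335],None,fx=4,fy=4,interpolation=cv2.INTER_CUBIC)
s=capture("side")["frame"];b=cv2.resize(s[180:250,220:285],(400,500),interpolation=cv2.INTER_CUBIC)
cv2.imwrite("pics/c13.png",np.hstack([a,b]))
E
```

```text
time: 18.15
tool_pos: [513.3, 78.6, 192.7]
tcp_rot: [0.393, 1.567, 0.027]
contact_force: [0.1, -0.0, -0.3]
grip_width: 68.9
[513.3  78.6 192.7] [ 0.12 -0.01 -0.35] 68.9
```

View pics/c13.png

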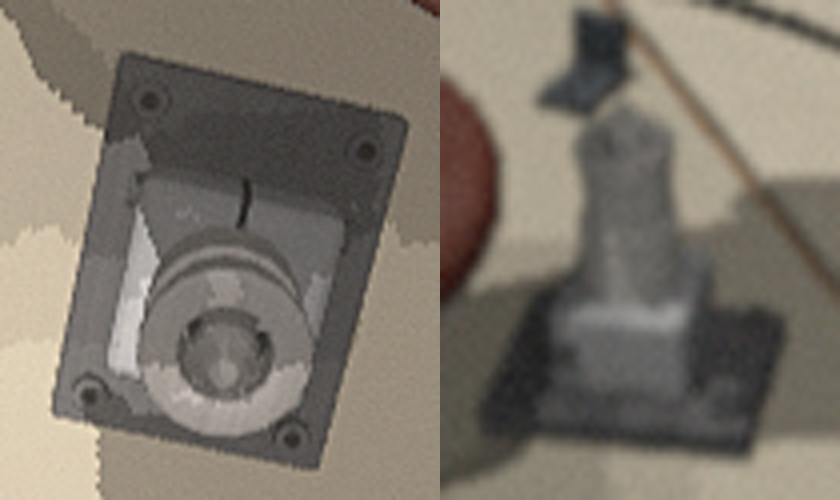

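```bash
python3 -m crank '[{"dx":0,"dy":-2.5,"dz":1.6,"spin":0},{"dx":0,"dy":-5.5,"dz":3.5,"spin":0},{"dx":0,"dy":-8.5,"dz":5.5,"spin":0},{"dx":0,"dy":-11.5,"dz":7.4,"spin":0},{"dx":0,"dy":-14.5,"dz":9.4,"spin":0},{"dx":0,"dy":-16.4,"dz":10.6,"spin":0},{"dx":4,"dy":-16.4,"dz":10.6,"spin":0},{"dx":8,"dy":-16.4,"dz":10.6,"spin":0},{"dx":10,"dy":-16.4,"dz":10.6,"spin":0},{"dx":10,"dy":-16.4,"dz":10.6,"spin":0},{"dx":10,"dy":-16.4,"dz":10.6,"spin":0}]' 85
python3 look.py pics/w14.png;  python3 - <<'E'
from blob import *
import pickle
o,c=pickle.load(open("w.pkl","rb"));V=wristV(c,o);f=c["frame"]
for e in ells(f,282,215,40,0,105):print(e[0],np.round(e[1],1),np.round(e[2],1),onz(c,*e[1],14,V).round(1),"tool",ontx(c,*e[1],o["tool_pos"][2]-14).round(1))
E
```

```text
time: 19.17
tool_pos: [551.5, -112.1, 89.1]
tcp_rot: [-3.132, 1.566, 2.784]
contact_force: [0.0, 0.1, 0.8]
grip_width: 78.0
[ 551.5 -112.1   89.1] [0.04 0.11 0.84] 78.0
outer [288.7 213.2] [58.1 79. ] [ 551.2 -105.    14. ] tool [75.1  6.5 -2.4]
hole [284.2 241.8] [ 5.2 16.1] [ 573.6 -117.5   14. ] tool [75.1  2.9 22.9]
hole [270.9 228.5] [4.6 7.5] [ 558.4 -123.6   14. ] tool [75.1 -8.2 10.9]
hole [294.9 227.4] [ 9. 18.] [ 564.7 -104.6   14. ] tool [75.1 11.8 10. ]
hole [281.8 217.2] [17.7 19.8] [ 552.5 -111.6   14. ] tool [75.1  0.9  1. ]
hole [292.3 197.8] [3.3 6.3] [540.  -97.7  14. ] tool [ 75.1   9.4 -15.6]
hole [287.5 195.3] [4.6 8.3] [ 536.7 -100.6   14. ] tool [ 75.1   5.4 -17.6]
```

View pics/w14.png

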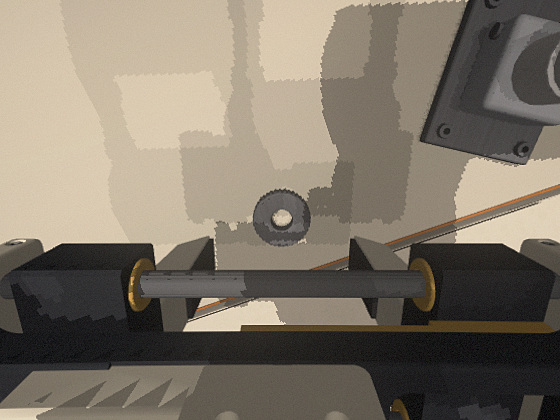

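The bore is at (282,217), centred. Descending to grasp the retainer.

```bash
python3 -m crank '[{"dx":3,"dy":0,"dz":0,"spin":0},{"dx":6,"dy":0,"dz":0,"spin":0},{"dx":8,"dy":0,"dz":0,"spin":0},{"dx":8.5,"dy":0,"dz":0,"spin":0},{"dx":8.8,"dy":0,"dz":0,"spin":0},{"dx":8.8,"dy":0,"dz":0,"spin":0},{"dx":8.8,"dy":0,"dz":0,"spin":0}]' 72
python3 -m crank '[{"dx":0,"dy":0,"dz":0,"spin":0},{"dx":0,"dy":0,"dz":0,"spin":0},{"dx":0,"dy":0,"dz":0,"spin":0},{"dx":0,"dy":0,"dz":0,"spin":0},{"dx":0,"dy":0,"dz":0,"spin":0},{"dx":0,"dy":0,"dz":0,"spin":0},{"dx":0,"dy":0,"dz":0,"spin":0},{"dx":0,"dy":0,"dz":0,"spin":0}]' 0
python3 -m crank '[{"dx":-2,"dy":0,"dz":0,"spin":0},{"dx":-5,"dy":0,"dz":0,"spin":0},{"dx":-8,"dy":0,"dz":0,"spin":0},{"dx":-11,"dy":0,"dz":0,"spin":0},{"dx":-14,"dy":0,"dz":0,"spin":0},{"dx":-17,"dy":0,"dz":0,"spin":0},{"dx":-19,"dy":0,"dz":0,"spin":0},{"dx":-19,"dy":0,"dz":0,"spin":0}]'
python3 look.py pics/w15.png
```

```text
time: 19.8
tool_pos: [554.0, -112.8, 4.6]
tcp_rot: [0.058, 1.567, -0.308]
contact_force: [0.6, -0.7, -0.4]
grip_width: 66.2
time: 20.47
tool_pos: [553.1, -112.6, 3.5]
tcp_rot: [0.079, 1.569, -0.288]
contact_force: [-0.4, 0.5, 6.7]
grip_width: 46.8
time: 21.13
tool_pos: [554.6, -113.1, 197.4]
tcp_rot: [0.044, 1.562, -0.323]
contact_force: [1.6, -0.3, 0.3]
grip_width: 46.9
[ 554.6 -113.1  197.4] [ 1.57 -0.33  0.28] 46.9
```

View pics/w15.png

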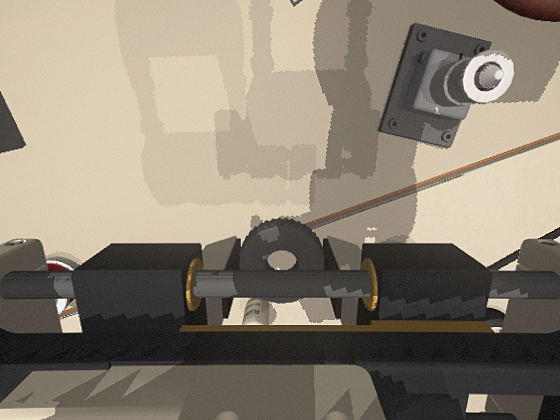

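```bash
python3 -m crank '[{"dx":0,"dy":1.5,"dz":-1,"spin":0},{"dx":0,"dy":4,"dz":-2.6,"spin":0},{"dx":0,"dy":6.5,"dz":-4.2,"spin":0},{"dx":0,"dy":9,"dz":-5.8,"spin":0},{"dx":0,"dy":11.5,"dz":-7.4,"spin":0},{"dx":0,"dy":14,"dz":-9,"spin":0},{"dx":0,"dy":15.6,"dz":-10.1,"spin":0},{"dx":0,"dy":16.4,"dz":-10.6,"spin":0},{"dx":0,"dy":16.4,"dz":-10.6,"spin":0},{"dx":2,"dy":16.4,"dz":-10.6,"spin":0},{"dx":4.5,"dy":16.4,"dz":-10.6,"spin":0},{"dx":6.2,"dy":16.4,"dz":-10.6,"spin":0},{"dx":6.8,"dy":16.4,"dz":-10.6,"spin":0},{"dx":6.8,"dy":16.4,"dz":-10.6,"spin":0},{"dx":6.8,"dy":16.4,"dz":-10.6,"spin":0}]'
python3 look.py pics/w16.png
python3 - <<'E'
from h import *
import pickle
o,c=pickle.load(open("w.pkl","rb"));f=c["frame"]
cv2.imwrite("pics/w16z.png",cv2.resize(f[190:310,215:350],None,fx=5,fy=5,interpolation=cv2.INTER_CUBIC))
E
```

```text
time: 22.43
tool_pos: [512.9, 77.8, 124.8]
tcp_rot: [-2.096, 1.571, -2.464]
contact_force: [0.4, 0.5, -1.0]
grip_width: 47.1
[512.9  77.8 124.8] [ 0.35  0.49 -1.03] 47.1
```

View pics/w16z.png

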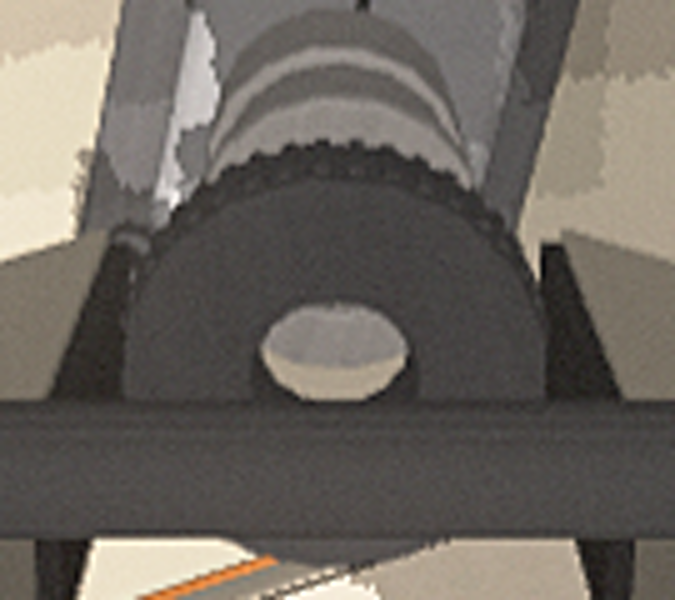

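Run:
```python
from h import *
import pickle
o,c=pickle.load(open("w.pkl","rb"))
Z=lambda x,y:((x+.5)/5-.5+215,(y+.5)/5-.5+190)
P=lambda q,x:ontx(c,*Z(*q),x)[1:].round(2)
for x in(-10,-12,-14):print("ret",x,[P(q,x) for q in[(122,390),(547,390),(335,180),(335,562)]],"hole",[P(q,x) for q in[(253,370),(418,370),(335,303)]])
for z in(123,125):print("washer top98",[P(q,z-98) for q in[(209,150),(468,150),(340,97)]])
```

```text
ret -10 [array([-22.79,   2.79]), array([24.09,  2.76]), array([  0.7 , -21.73]), array([ 0.72, 24.4 ])] hole [array([-8.31,  0.37]), array([9.83, 0.36]), array([ 0.7 , -7.61])]
ret -12 [array([-22.47,   1.75]), array([23.77,  1.72]), array([  0.7 , -22.44]), array([ 0.72, 23.07])] hole [array([-8.19, -0.63]), array([ 9.7 , -0.65]), array([ 0.7 , -8.51])]
ret -14 [array([-22.16,   0.71]), array([23.45,  0.68]), array([  0.7 , -23.14]), array([ 0.72, 21.74])] hole [array([-8.06, -1.64]), array([ 9.58, -1.65]), array([ 0.7, -9.4])]
washer top98 [array([-15.72, -13.48]), array([ 18.01, -13.5 ]), array([  1.33, -20.68])]
washer top98 [array([-15.9 , -12.82]), array([ 18.2 , -12.84]), array([  1.34, -20.09])]
```

```bash
python3 -m crank '[{"dx":0.3,"dy":-0.03,"dz":-0.05,"spin":0},{"dx":0.6,"dy":-0.03,"dz":-0.05,"spin":0},{"dx":0.8,"dy":-0.03,"dz":-0.05,"spin":0},{"dx":1,"dy":-0.03,"dz":-0.05,"spin":0},{"dx":1,"dy":-0.03,"dz":-0.05,"spin":0},{"dx":1,"dy":-0.03,"dz":-0.05,"spin":0}]'
python3 look.py pics/w17.png
python3 - <<'E'
from h import *
import pickle
o,c=pickle.load(open("w.pkl","rb"));f=c["frame"]
cv2.imwrite("pics/w17z.png",cv2.resize(f[230:290,245:320],None,fx=10,fy=10,interpolation=cv2.INTER_CUBIC))
E
```

```text
time: 22.98
tool_pos: [511.9, 78.6, 114.7]
tcp_rot: [2.297, 1.571, 1.93]
contact_force: [-0.5, -0.2, -0.9]
grip_width: 47.0
[511.9  78.6 114.7] [-0.48 -0.16 -0.9 ] 47.0
```

View pics/w17z.png

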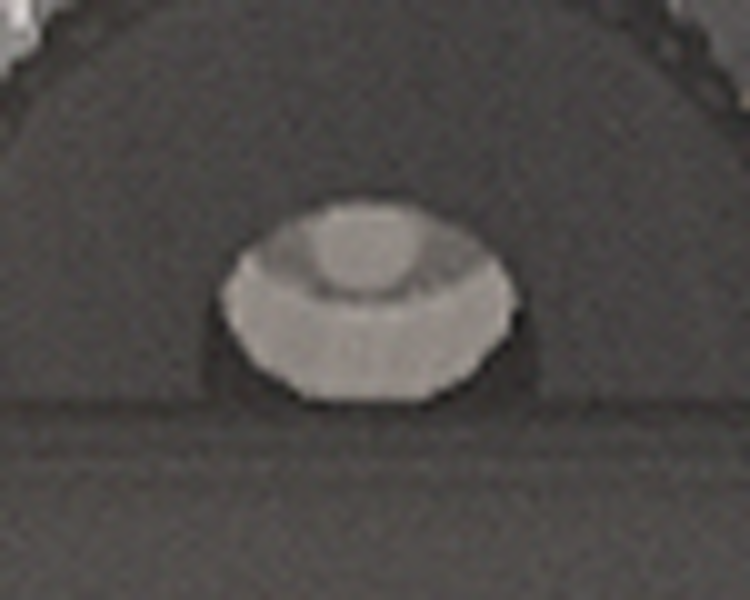

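Run:
```python
from h import *
import pickle
o,c=pickle.load(open("w.pkl","rb"))
Z=lambda x,y:((x+.5)/10-.5+245,(y+.5)/10-.5+230)
P=lambda q,x:ontx(c,*Z(*q),x)[1:].round(2)
for x in(0,2,4):print(x,"tip",P((369,245),x),"bottomhole near edge",P((370,402),x))
for x in(-10,-12,-14):print(x,"tophole far",P((370,198),x),P((205,340),x),P((538,340),x))
```

```text
0 tip [ 0.62 -0.69] bottomhole near edge [0.68 9.38]
2 tip [0.62 0.23] bottomhole near edge [ 0.68 10.43]
4 tip [0.62 1.16] bottomhole near edge [ 0.68 11.49]
-10 tophole far [ 0.68 -8.11] [-8.39  0.34] [9.91 0.33]
-12 tophole far [ 0.68 -9.  ] [-8.27 -0.66] [ 9.79 -0.68]
-14 tophole far [ 0.68 -9.89] [-8.14 -1.67] [ 9.66 -1.68]
```

Tip is centred in the bore (369,245 versus bore centre 370). Feeling down.

```bash
for i in 1 2 3 4; do python3 -m crank '[{"dx":0.1,"dy":0,"dz":0,"spin":0},{"dx":0.2,"dy":0,"dz":0,"spin":0},{"dx":0.2,"dy":0,"dz":0,"spin":0}]' | egrep 'pos|force|width'; done
```

```text
tool_pos: [511.8, 78.6, 112.6]
contact_force: [-0.5, -0.1, -1.1]
grip_width: 47.5
tool_pos: [511.8, 78.5, 110.5]
contact_force: [-0.4, 0.9, -1.7]
grip_width: 47.2
tool_pos: [511.8, 78.5, 108.5]
contact_force: [-0.0, 0.2, -0.9]
grip_width: 47.2
tool_pos: [511.8, 78.5, 106.5]
contact_force: [-0.6, 0.2, -1.1]
grip_width: 47.6
```

```bash
for i in 1 2 3 ; do python3 -m crank '[{"dx":0.07,"dy":0,"dz":0,"spin":0},{"dx":0.15,"dy":0,"dz":0,"spin":0},{"dx":0.15,"dy":0,"dz":0,"spin":0}]' | egrep 'pos|force|width'; done
```

```text
tool_pos: [511.8, 78.5, 105.1]
contact_force: [-0.6, 0.6, -1.0]
grip_width: 47.3
tool_pos: [511.8, 78.5, 103.6]
contact_force: [-0.1, 0.2, -1.8]
grip_width: 47.1
tool_pos: [511.8, 78.6, 102.1]
contact_force: [0.7, -0.0, -0.7]
grip_width: 47.1
```

```bash
for i in 1 2 3 4 5 6 7 8; do python3 -m crank '[{"dx":0.05,"dy":0,"dz":0,"spin":0},{"dx":0.1,"dy":0,"dz":0,"spin":0},{"dx":0.1,"dy":0,"dz":0,"spin":0}]' | egrep 'pos|force'; done
```

```text
tool_pos: [511.9, 78.5, 101.5]
contact_force: [-0.4, -0.2, 2.3]
tool_pos: [512.0, 78.5, 100.5]
contact_force: [-1.5, 0.2, 4.8]
tool_pos: [511.9, 78.5, 99.4]
contact_force: [-1.9, -0.2, 5.2]
tool_pos: [512.0, 78.5, 98.5]
contact_force: [-1.9, -0.7, 5.4]
tool_pos: [512.0, 78.5, 97.5]
contact_force: [-2.8, 0.4, 5.8]
tool_pos: [512.0, 78.5, 96.6]
contact_force: [-2.1, -0.1, 6.5]
tool_pos: [512.0, 78.5, 95.6]
contact_force: [-2.0, -0.5, 5.7]
tool_pos: [512.0, 78.5, 94.5]
contact_force: [-1.6, -0.9, 5.3]
```

```bash
for i in 1 2 3 4 5 6 7; do python3 -m crank '[{"dx":0.05,"dy":0,"dz":0,"spin":0},{"dx":0.1,"dy":0,"dz":0,"spin":0},{"dx":0.1,"dy":0,"dz":0,"spin":0}]' | egrep 'pos|force'; done; python3 look.py pics/w18.png
python3 - <<'E'
from h import *
import pickle
o,c=pickle.load(open("w.pkl","rb"));f=c["frame"]
a=cv2.resize(f[180:305,225:335],None,fx=4,fy=4,interpolation=cv2.INTER_CUBIC)
s=capture("side")["frame"];b=cv2.resize(s[180:250,220:285],(400,500),interpolation=cv2.INTER_CUBIC)
cv2.imwrite("pics/c18.png",np.hstack([a,b]))
E
```

```text
tool_pos: [512.0, 78.5, 93.5]
contact_force: [-2.2, 0.0, 5.7]
tool_pos: [512.0, 78.5, 92.5]
contact_force: [-1.5, 0.6, 5.6]
tool_pos: [512.0, 78.5, 91.5]
contact_force: [-2.6, -1.3, 5.7]
tool_pos: [512.0, 78.5, 90.6]
contact_force: [-3.1, -0.3, 6.3]
tool_pos: [512.0, 78.5, 89.6]
contact_force: [-2.3, -0.4, 5.8]
tool_pos: [512.0, 78.5, 88.6]
contact_force: [-2.2, -0.4, 6.6]
tool_pos: [512.0, 78.5, 87.6]
contact_force: [-3.3, 0.1, 6.7]
[512.   78.5  87.6] [-3.28  0.08  6.73] 47.2
```

View pics/c18.png

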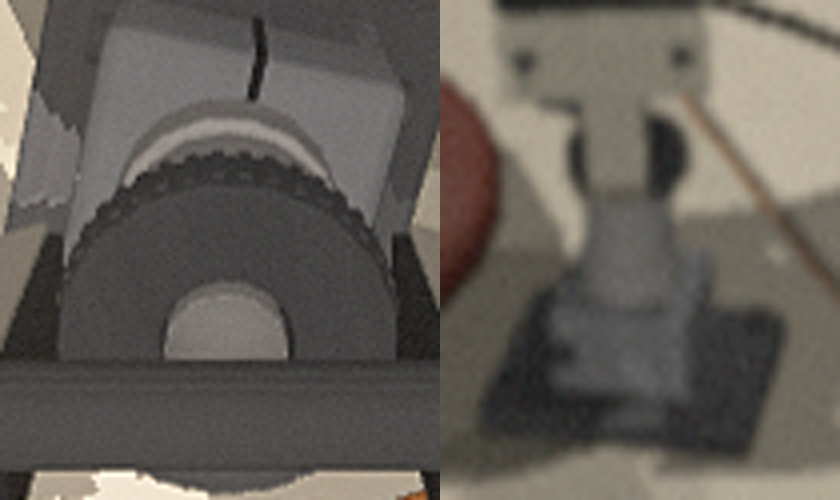

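```bash
for i in 1 2 3 4 5 6; do python3 -m crank '[{"dx":0.04,"dy":0,"dz":-0.005,"spin":0},{"dx":0.04,"dy":0,"dz":-0.005,"spin":0}]' | egrep 'pos|force'; done
```

```text
tool_pos: [512.0, 78.5, 87.2]
contact_force: [-1.7, 0.1, 6.9]
tool_pos: [512.0, 78.5, 86.9]
contact_force: [-2.1, -0.8, 7.4]
tool_pos: [512.0, 78.5, 86.5]
contact_force: [-1.8, -1.5, 6.8]
tool_pos: [512.0, 78.5, 86.1]
contact_force: [-2.3, -0.8, 7.7]
tool_pos: [512.0, 78.5, 85.7]
contact_force: [-1.4, -0.6, 6.6]
tool_pos: [512.0, 78.5, 85.3]
contact_force: [-2.0, -1.8, 8.1]
```

```bash
for i in 1 2 3 4; do python3 -m crank '[{"dx":0.04,"dy":0,"dz":0,"spin":0},{"dx":0.04,"dy":0,"dz":0,"spin":0}]' | egrep 'pos|force'; done
```

```text
tool_pos: [512.0, 78.5, 84.9]
contact_force: [-1.4, 0.1, 7.6]
tool_pos: [512.0, 78.5, 84.5]
contact_force: [-1.7, -0.9, 7.3]
tool_pos: [511.9, 78.5, 84.1]
contact_force: [-2.9, 0.1, 7.1]
tool_pos: [512.0, 78.6, 83.7]
contact_force: [-1.2, -1.6, 6.9]
```

```bash
for i in 1 2 3; do python3 -m crank '[{"dx":0.04,"dy":0,"dz":0,"spin":0},{"dx":0.04,"dy":0,"dz":0,"spin":0}]' | egrep 'pos|force'; done
```

```text
tool_pos: [512.0, 78.5, 83.3]
contact_force: [-1.4, -0.4, 7.1]
tool_pos: [512.0, 78.5, 82.9]
contact_force: [-1.8, -0.7, 7.4]
tool_pos: [512.0, 78.5, 82.5]
contact_force: [-2.1, -1.0, 6.8]
```

```bash
for i in 1 2 3; do python3 -m crank '[{"dx":0.03,"dy":0,"dz":0,"spin":0},{"dx":0.03,"dy":0,"dz":0,"spin":0}]' | egrep 'pos|force'; done
```

```text
tool_pos: [512.0, 78.5, 82.2]
contact_force: [-2.1, -1.1, 7.3]
tool_pos: [511.9, 78.5, 81.9]
contact_force: [-1.9, -1.2, 5.9]
tool_pos: [511.9, 78.5, 81.6]
contact_force: [-0.4, -0.4, 4.2]
```

```bash
for i in 1 2 3; do python3 -m crank '[{"dx":0.03,"dy":0,"dz":0,"spin":0},{"dx":0.03,"dy":0,"dz":0,"spin":0}]' | egrep 'pos|force'; done
```

```text
tool_pos: [511.9, 78.5, 81.1]
contact_force: [-0.6, -0.9, 5.9]
tool_pos: [511.9, 78.5, 80.8]
contact_force: [-1.9, -0.9, 6.6]
tool_pos: [512.0, 78.5, 80.5]
contact_force: [-1.2, -1.1, 7.0]
```

```bash
for i in 1 2 3; do python3 -m crank '[{"dx":0.02,"dy":0,"dz":0,"spin":0},{"dx":0.02,"dy":0,"dz":0,"spin":0}]' | egrep 'pos|force'; done;python3 look.py pics/w19.png
python3 - <<'E'
from h import *
import pickle
o,c=pickle.load(open("w.pkl","rb"));f=c["frame"]
cv2.imwrite("pics/w19z.png",cv2.resize(f[200:310,220:340],None,fx=5,fy=5,interpolation=cv2.INTER_CUBIC))
E
```

```text
tool_pos: [512.0, 78.6, 80.3]
contact_force: [-1.6, -1.6, 6.1]
tool_pos: [512.0, 78.5, 80.2]
contact_force: [-2.1, -1.1, 6.3]
tool_pos: [512.0, 78.6, 80.1]
contact_force: [-2.5, -0.2, 8.0]
[512.   78.6  80.1] [-2.51 -0.24  7.98] 47.0
```

View pics/w19z.png

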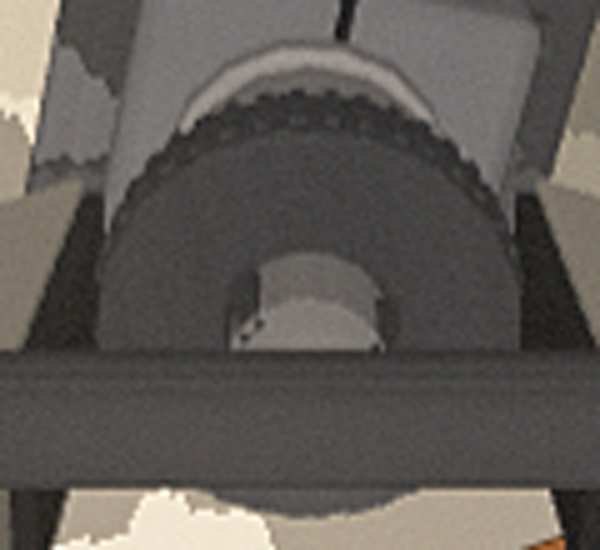

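```bash
for i in 1 2 3; do python3 -m crank '[{"dx":0.02,"dy":0,"dz":0,"spin":0},{"dx":0.02,"dy":0,"dz":0,"spin":0}]' | egrep 'pos|force'; done
```

```text
tool_pos: [512.0, 78.5, 80.0]
contact_force: [-2.2, -1.0, 9.0]
tool_pos: [512.0, 78.5, 80.0]
contact_force: [-2.2, -1.1, 9.4]
tool_pos: [512.0, 78.5, 79.9]
contact_force: [-2.8, -1.7, 11.3]
```

```bash
for i in 1 2 3; do python3 -m crank '[{"dx":0.03,"dy":0,"dz":0,"spin":0},{"dx":0.03,"dy":0,"dz":0,"spin":0}]' | egrep 'pos|force'; done
```

```text
tool_pos: [512.0, 78.6, 79.8]
contact_force: [-3.4, -1.5, 12.0]
tool_pos: [512.1, 78.5, 79.7]
contact_force: [-3.3, -1.4, 14.4]
tool_pos: [512.1, 78.5, 79.5]
contact_force: [-4.5, -0.9, 16.4]
```

Stop felt at z≈80.2, force rising stiffly to 16 N. Backing off a little while still gripping, to see whether the catches hold.

```bash
for i in 1 2 3 ; do python3 -m crank '[{"dx":-0.05,"dy":0,"dz":0,"spin":0},{"dx":-0.05,"dy":0,"dz":0,"spin":0}]' | egrep 'pos|force'; done
```

```text
tool_pos: [512.0, 78.5, 79.8]
contact_force: [-3.3, -0.2, 13.1]
tool_pos: [512.0, 78.6, 79.9]
contact_force: [-2.0, -1.3, 10.0]
tool_pos: [512.0, 78.5, 80.1]
contact_force: [-2.3, 0.1, 5.9]
```

```bash
for i in 1 2 3 ; do python3 -m crank '[{"dx":-0.05,"dy":0,"dz":0,"spin":0},{"dx":-0.05,"dy":0,"dz":0,"spin":0}]' | egrep 'pos|force'; done
```

```text
tool_pos: [512.0, 78.6, 80.6]
contact_force: [-2.0, -0.8, 6.4]
tool_pos: [512.0, 78.5, 81.0]
contact_force: [-0.6, -1.3, 5.9]
tool_pos: [511.9, 78.5, 81.2]
contact_force: [-0.6, -1.1, 4.3]
```

```bash
for i in 1 2 ; do python3 -m crank '[{"dx":-0.04,"dy":0,"dz":0,"spin":0},{"dx":-0.04,"dy":0,"dz":0,"spin":0}]' | egrep 'pos|force'; done
```

```text
tool_pos: [511.9, 78.6, 81.4]
contact_force: [1.1, -1.0, 1.5]
tool_pos: [511.8, 78.6, 81.6]
contact_force: [1.9, -1.3, -1.6]
```

The force fell from +6 to −1.6 N over 0.6 mm, so the catches are holding the collar. Releasing and retreating.

```bash
python3 -m crank '[{"dx":0.01,"dy":0,"dz":0,"spin":0},{"dx":0.01,"dy":0,"dz":0,"spin":0},{"dx":0.01,"dy":0,"dz":0,"spin":0},{"dx":0.01,"dy":0,"dz":0,"spin":0},{"dx":0.01,"dy":0,"dz":0,"spin":0},{"dx":0.01,"dy":0,"dz":0,"spin":0},{"dx":0.01,"dy":0,"dz":0,"spin":0},{"dx":0.01,"dy":0,"dz":0,"spin":0},{"dx":-0.5,"dy":0,"dz":0,"spin":0},{"dx":-2,"dy":0,"dz":0,"spin":0},{"dx":-5,"dy":0,"dz":0,"spin":0},{"dx":-8,"dy":0,"dz":0,"spin":0},{"dx":-11,"dy":0,"dz":0,"spin":0},{"dx":-12,"dy":0,"dz":0,"spin":0},{"dx":-12,"dy":0,"dz":0,"spin":0}]' 85
python3 look.py pics/w20.png;python3 - <<'E'
from h import *
import pickle
o,c=pickle.load(open("w.pkl","rb"));f=c["frame"]
a=cv2.resize(f[120:245,225:335],None,fx=4,fy=4,interpolation=cv2.INTER_CUBIC)
s=capture("side")["frame"];b=cv2.resize(s[180:250,220:285],(400,500),interpolation=cv2.INTER_CUBIC)
cv2.imwrite("pics/c20.png",np.hstack([a,b]))
E
```

```text
time: 35.93
tool_pos: [513.1, 78.7, 205.0]
tcp_rot: [0.384, 1.564, 0.017]
contact_force: [-0.2, 0.3, -0.1]
grip_width: 77.9
[513.1  78.7 205. ] [-0.2   0.32 -0.09] 77.9
```

View pics/c20.png

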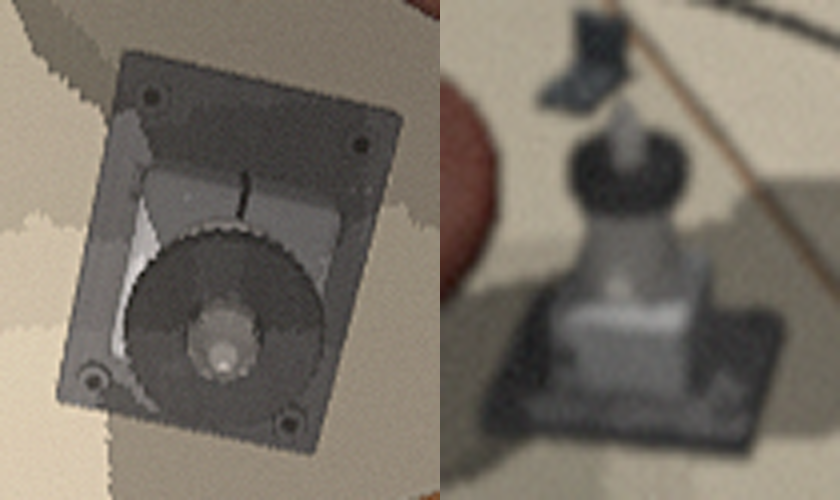

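The collar sits level and low, with the shaft tip standing about 20 mm above it (side crop 625,110 versus collar 630,170). Handing in.

```bash
python3 -c "
from plant import bot; print(bot.close_job())"
```

```text
the job is handed in; nothing more can be done
None
```

I built the stack on the shaft and handed the job in at about 36 s. My last checks point to the retainer being held by the catches, but the system reports no verdict, so I can't say whether the run passed.

- **Spacer and washer:** each was set down by feel at about 5–6 N, then released. The wrist and side pictures taken afterwards showed both round the shaft and upright.
- **Retainer:** I pushed it down against the spring until a stiff stop at TCP z of about 80.2 mm. The highest wrist force read there was about 16 N, so the stack stayed well below 25 N.
- **Catches:** backing off while still gripping, the force fell from +6 N to −1.6 N within about 0.6 mm. That means the catches, not the gripper, were holding the collar down.
- **Final pictures:** after release the collar is level and low on the shaft, with the tip standing clear above it. The gripper was about 120 mm above, with no contact force.
- **Not fully certain:**
  - A small force dip, probably the catches springing out, came about 1.4 mm above the stop, not 0.8 mm. That is roughly within the scatter of the readings.
  - The top and wrist cameras disagreed by 1–2 mm, so I aligned using the wrist view.
  - I did not measure the spring load after release.
  - I did not measure the bystanders (cup, bottle, bracket) at the end. The bracket looks unmoved in the final side view, and no move went near any of them.

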